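# Clear suspect vials with the spill scoop

### The job

Three injection vials that may be leaking lie on the counter in front of the low carton rack. Take the flat scoop by its handle and, never letting the gripper touch a vial, push it under all three against the rack's plinth, lift them clear together and tip them into the waste tub from close above, so that they do not fall far. Then lay the scoop down flat on the counter and let go; leave the bottles and the carton where they stand.

Things in the scene. Friction and masses are not known exactly. Their poses are not given: they have to be found in the camera images.
- scoop: The loose flat scoop (0.24 kg): a stainless pan 164 mm wide and 117 mm long with a black plastic handle behind. Origin: centre of the pan's underside; x points forward to the open lip, y to its left, z up. The lip is at x = +62 mm; the floor is 2 mm thick, tapering to 1 mm over the last 12 mm. Inside width 160 mm; side walls 32 mm high at the back, 17 mm at the lip end; back wall at x = -55 mm, 34 mm high. Starts flat on the counter. Centre of mass near x = -30 mm.
- scoop_grip (a point): The place to grip the scoop, on its handle: at x = -105, z = +42 mm in the scoop's frame, axes as the scoop's. The handle is a flat-sided bar 20 mm wide (y) and 22 mm high along x, from x = -65 to -177 mm, its underside 31 mm above the counter.
- scoop_lip (a point): Middle of the scoop's front edge, at its underside: x = +62 mm, z = 0 in the scoop's frame, axes as the scoop's.
- vial1: One of three like amber glass injection vials, 24 mm in diameter and 45 mm long with an aluminium-crimped cap, 22 g, lying on its side on the counter and free to roll. Origin: its centre, 12 mm above the counter; y is its long axis, towards the cap. Smooth: friction about 0.3 on everything.
- vial2: One of three like amber glass injection vials, 24 mm in diameter and 45 mm long with an aluminium-crimped cap, 22 g, lying on its side on the counter and free to roll. Origin: its centre, 12 mm above the counter; y is its long axis, towards the cap. Smooth: friction about 0.3 on everything.
- vial3: One of three like amber glass injection vials, 24 mm in diameter and 45 mm long with an aluminium-crimped cap, 22 g, lying on its side on the counter and free to roll. Origin: its centre, 12 mm above the counter; y is its long axis, towards the cap. Smooth: friction about 0.3 on everything.
- rack: The low white carton rack, fixed on the counter: 440 mm long, 140 mm deep, 165 mm high. Its upright front has a flat closed plinth 70 mm high at the foot, flush with the shelf edge above. Origin: foot of the plinth's face, half-way along; x points level into the rack, square to the face (the vials lie on the -x side), y along the face.
- tub: The open grey plastic waste tub, fixed on the counter: 180 mm (its x) by 260 mm (its y) outside, 95 mm high, walls and floor 5 mm thick, rim 6 mm wider all round. Origin: centre of its underside, z up.
- syrup1: Bystander: amber bottle 58 mm in diameter, 125 mm tall, standing. Origin: centre of its foot.
- syrup2: Bystander: amber bottle 48 mm in diameter, 105 mm tall, standing. Origin: centre of its foot.
- carton: Bystander: medicine carton 55 x 100 x 40 mm high, lying. Origin: centre of its underside.

How it is judged:
By the outcome, as a careful person would: the job done as asked, in the order asked, and still so for the second after the job is handed in, with the robot touching nothing.
It also fails if it takes over 72 s, if anything falls off the work surface, if the arm or the gripper's body presses on something with over 40 N, if the wrist force passes 120 N, or if a joint passes its speed limit or range.

### The arm

A 6-joint arm with a two-finger parallel gripper is mounted at the origin on the work surface. World frame = base frame: x ahead of the robot, y to its left, z up, the work surface at z = 0. Lengths are in m, angles in rad, forces in N, time in s.
With the tool pointing down it reaches from about 0.35 to 0.725 m from the base axis. Payload 6 kg.
Tool frame: the origin (TCP) lies on the centre line of the jaws, within the pads' length; the fingertips stand 19 mm ahead of it and the grasp point (between the pads) is the TCP; x points along the fingers, z is the direction in which the jaws open and shut, and the axes are right-handed (so a half turn about x gives the same grasp; the last joint's range is limited). The gripper opens to 85 mm and grips with 20 to 120 N. Pads are 22 mm wide; open, the fingers measure 114 mm over their backs; the gripper's body (76 mm by 85 mm) begins 54 mm behind the grasp point. The pads swing forward as they close: fully open they stand 13 mm farther back than shut.
Start: joints at [-0.805, 0.04, 0.085, 0, -1.615, -0.334], TCP at [0.251, -0.545, 0.25] pointing down, gripper open.
Joint ranges: [-2.56, 2.56], [-1.29, 2.01], [-1.08, 1.49], [-3.29, 1.98], [-2.81, -0.18], [-2.99, 2.99]. Speed limits (rad/s): [2.57, 2.57, 3.01, 3.14, 3.14, 3.14].

### API

Orientations are given as a 3x3 rotation matrix whose columns are the frame's x, y, z axes.
In Python, from workcell import r gives the robot as it stands. The module is installed in compiled form; this text tells all that it offers.
- The arm moves only by the shell command python3 -m handwheel 'ROWS' [FORCE]. ROWS is JSON, a list of rows, each an object with "dr": the turn, a rotation vector about the tool's x, y, z in rad, a list of three; "offset": the shift along the tool's x, y, z in mm, a list of three; "jaw": the opening, from -1 (shut) to 1 (fully open), so that 0 is half open. In form: [{"dr": [wx, wy, wz], "offset": [dx, dy, dz], "jaw": jaw}, ...]. A call has exactly 8 rows; each row is the pose to reach, as a shift and turn from the pose commanded when the call began, along the tool's axes at that moment; what a row does not reach only later rows make up. A row lasts 1/8 s, in which the tool goes at most 62.5 mm and 10.7 degrees, less where a joint would pass 70% of its speed; a pose out of reach is approached as far as the arm can. A call with a gripper value outside its range is refused whole. The fingers move at their own pace and stop on an object; FORCE is the grip in N (left out, the last holds). Time passes only in rows, so rows that repeat a pose let the fingers close, or fill a call up. It gives the time, the measured TCP pose, the force and the opening at its end, in the units of the state.
- r.read_state(): the state, without advancing time (a new reading comes with each control period).
- r.camera(name): name is "scene" or "top" or "wrist"; returns a dict with "img" (480x640x3 uint8, red, green, blue), "fx", "fy", "cx", "cy" (pixels), "D" ([k1, k2, p1, p2, k3] as OpenCV has them; the pictures are not rectified), "T" (4x4, takes a point from camera to world coordinates); the wrist camera has in their place "mount" (4x4, takes a point from camera to tool coordinates, whose origin is the TCP and whose axes are the tool frame's). Camera axes: x right, y up, looking along -z (the intrinsics and any distortion apply to the point x, -y, -z); pixel columns grow to the right and rows downward; lengths in m; the calibration is good to about 2 mm. A picture is of the moment at which its call begins: read the wrist's pose just before it. There is no depth.
- r.job_done(): hands the job in, once; it reports no verdict.
Trained networks look in a picture, given as the dict that the camera call returned (one of the last four; its "shot" number tells which), for a name from the list of things; names that differ only in an ending like _2 or _b are one class to them, and where a whole thing is asked for, a point or a joint stands for the part that bears it (a point fixed in the world has none). Each returns a list of dicts, best first, with "score" (0 to 1); they miss things now and then, are a little off and sometimes report something else, mostly with a low value. They report only what shows in the picture. A call takes as long as a camera call.
- r.masks_of(picture, label): "region" (480x640 bool, what is visible of it).
- r.spot_point(picture, label): "position" ([x, y, z] in m, in world coordinates, good to about 4 mm: a listed point, or the origin of a listed thing).
The state is a dict: "time": time; "joint_positions": joint angles; "qvel": joint speeds; "joint_efforts": joint torques, N m; "position": TCP position; "tcp_rot": TCP orientation; "force": force on the tool from outside, world axes, zero at the start; "moment": the same for the moment, N m; "gripper_width": finger opening in m.
Only numpy, scipy, OpenCV 4.12 (cv2) and the standard library are available. Lean on these libraries where they do the work, as an engineer would, in place of code of your own. Each camera call takes 0.05 s, during which the arm holds its last target.

## Working session

There is one attempt and no reset: what is moved stays moved. The work goes in short steps, Python scripts to look and compute and a shell command to move; the robot and the scene stay as the last step left them, time stands still between calls to the robot, and variables do not carry over. Pictures are saved under pics/ and viewed, and the job is handed in when it is done.

```bash
mkdir -p pics; cat > h.py <<'E'
import numpy as np, cv2
from workcell import r
def save(c,n): cv2.imwrite('pics/'+n+'.png', c['img'][:,:,::-1])
def rays(c,px,T=None):
    T=c['T'] if T is None else T
    K=np.array([[c['fx'],0,c['cx']],[0,c['fy'],c['cy']],[0,0,1]])
    u=cv2.undistortPoints(np.array(px,float).reshape(-1,1,2),K,np.array(c['D'])).reshape(-1,2)
    d=np.c_[u[:,0],-u[:,1],-np.ones(len(u))]@np.array(T)[:3,:3].T
    return np.array(T)[:3,3],d
def onz(c,px,z,T=None):
    o,d=rays(c,px,T); s=(z-o[2])/d[:,2]; return o+s[:,None]*d
E
python3 - <<'E'
from h import *
np.set_printoptions(precision=4,suppress=True)
for n in ['top','scene']:
    c=r.camera(n); save(c,n+'0'); print(n,np.array(c['T']))
    for l in ['scoop','scoop_grip','scoop_lip','vial1','rack','tub','syrup1','syrup2','carton']:
        for d in r.spot_point(c,l)[:4]: print(l,round(d['score'],2),np.array(d['position']))
s=r.read_state(); print(s)
E
```

```text
top [[ 0.0267  0.9834 -0.1797  0.4491]
 [-0.9995  0.0232 -0.0215 -0.0636]
 [-0.0169  0.1802  0.9835  0.9908]
 [ 0.      0.      0.      1.    ]]
scoop 0.55 [ 0.5715 -0.0549 -0.001 ]
scoop_grip 0.65 [ 0.4654 -0.0588  0.04  ]
scoop_lip 0.7 [ 0.6346 -0.0447  0.0012]
vial1 0.76 [0.4932 0.1796 0.0158]
vial1 0.76 [0.5511 0.1796 0.0135]
rack 0.97 [0.497  0.2598 0.0005]
tub 0.7 [ 0.4632 -0.4267 -0.0029]
syrup1 0.73 [ 0.7733 -0.0945 -0.004 ]
syrup1 0.64 [ 0.7633  0.0196 -0.0022]
syrup2 0.73 [ 0.7733 -0.0945 -0.004 ]
syrup2 0.64 [ 0.7633  0.0196 -0.0022]
carton 0.83 [ 0.7398 -0.1897  0.0005]
scene [[ 0.669  -0.3888  0.6335  1.2632]
 [ 0.7433  0.357  -0.5658 -0.6503]
 [-0.0062  0.8494  0.5278  0.6035]
 [ 0.      0.      0.      1.    ]]
scoop 0.95 [ 0.5705 -0.0523  0.    ]
scoop_grip 0.91 [ 0.4667 -0.0599  0.0426]
scoop_lip 0.85 [ 0.635  -0.0436  0.0014]
vial1 0.69 [0.5469 0.1796 0.012 ]
vial1 0.43 [0.5226 0.1405 0.0105]
rack 0.82 [0.4937 0.2623 0.0057]
tub 0.58 [ 0.4596 -0.4332  0.0002]
syrup1 0.83 [0.7668 0.0261 0.0014]
syrup1 0.64 [ 0.7687 -0.0864  0.0035]
syrup2 0.83 [0.7668 0.0261 0.0014]
syrup2 0.64 [ 0.7687 -0.0864  0.0035]
carton 0.55 [ 0.7391 -0.1889 -0.004 ]
{'time': 1.0, 'joint_positions': array([-0.8053,  0.0402,  0.0848, -0.    , -1.6155, -0.3337]), 'qvel': array([-0.0003,  0.002 ,  0.0009,  0.0011,  0.0002,  0.0004]), 'joint_efforts': array([  0.0016, -36.7928,  34.7448,   6.9334,  -0.001 ,   0.    ]), 'position': array([ 0.2511, -0.5449,  0.2503]), 'tcp_rot': array([[-0.    , -0.9082, -0.4185],
       [ 0.    , -0.4185,  0.9082],
       [-1.    ,  0.    ,  0.0001]]), 'force': array([-0.0687,  0.6701, -0.3191]), 'moment': array([ 0.0458, -0.0161,  0.0537]), 'gripper_width': 0.08547840011175985}
```

View pics/top0.png

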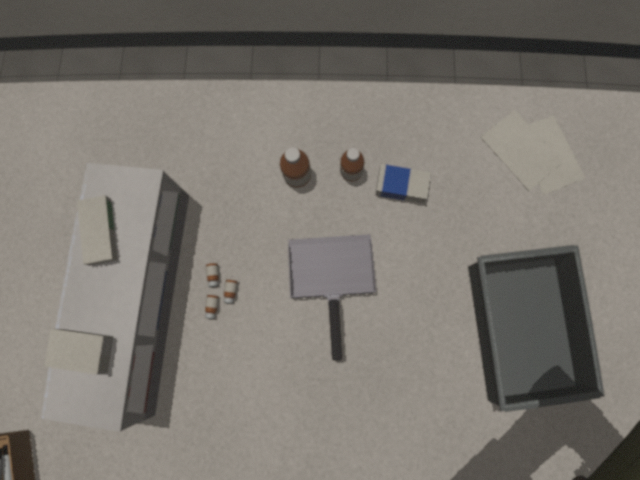

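View pics/scene0.png

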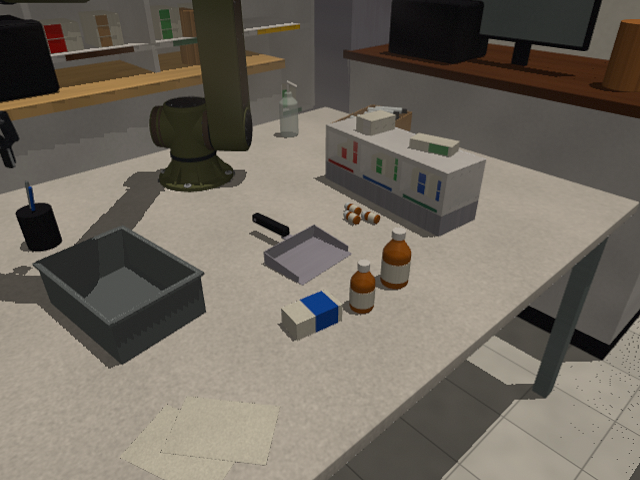

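```bash
python3 - <<'E'
from h import *
np.set_printoptions(precision=4,suppress=True)
c=r.camera('top')
i=c['img'][:,:,::-1]
cv2.imwrite('pics/cropr.png',cv2.resize(i[150:430,100:380],(784,784))[:, :][:600] if 0 else cv2.resize(i[150:430,100:380],(600,600),interpolation=cv2.INTER_CUBIC))
cv2.imwrite('pics/cropt.png',cv2.resize(i[230:430,460:620],(480,600),interpolation=cv2.INTER_CUBIC))
for l in ['vial1','vial2','rack','tub','scoop','scoop_grip']:
    for m in r.masks_of(c,l)[:3]:
        g=m['region']; ys,xs=np.nonzero(g); 
        print(l,round(m['score'],2),g.sum(),xs.mean(),ys.mean(),cv2.minAreaRect(np.c_[xs,ys].astype(np.float32)))
        q=cv2.approxPolyDP(cv2.convexHull(np.c_[xs,ys].astype(np.int32)),4,True).reshape(-1,2); print(q.tolist())
c=r.camera('scene'); i=c['img'][:,:,::-1]
cv2.imwrite('pics/crops.png',cv2.resize(i[110:290,230:500],(800,533),interpolation=cv2.INTER_CUBIC))
E
```

```text
vial1 0.85 287 211.78048780487805 274.2926829268293 ((211.9268341064453, 274.8414611816406), (24.40536880493164, 12.478763580322266), 83.6598129272461)
[[216, 286], [208, 286], [208, 263], [217, 264]]
vial1 0.81 261 210.98850574712642 306.0 ((211.0914764404297, 306.17681884765625), (11.926606178283691, 22.638463973999023), 6.34019136428833)
[[217, 296], [215, 317], [206, 317], [207, 296]]
vial1 0.61 256 229.1796875 291.98046875 ((229.0, 292.0), (22.0, 12.0), 90.0)
[[232, 303], [223, 301], [226, 281], [235, 282]]
vial2 0.85 287 211.78048780487805 274.2926829268293 ((211.9268341064453, 274.8414611816406), (24.40536880493164, 12.478763580322266), 83.6598129272461)
[[216, 286], [208, 286], [208, 263], [217, 264]]
vial2 0.81 261 210.98850574712642 306.0 ((211.0914764404297, 306.17681884765625), (11.926606178283691, 22.638463973999023), 6.34019136428833)
[[217, 296], [215, 317], [206, 317], [207, 296]]
vial2 0.61 256 229.1796875 291.98046875 ((229.0, 292.0), (22.0, 12.0), 90.0)
[[232, 303], [223, 301], [226, 281], [235, 282]]
rack 0.6 28546 115.37003433055419 298.79636376374975 ((113.83977508544922, 296.50006103515625), (117.56295013427734, 264.75140380859375), 8.793729782104492)
[[162, 170], [188, 200], [155, 412], [120, 430], [41, 418], [48, 339], [87, 164]]
tub 0.59 17957 534.9425293757309 328.4273542351172 ((534.3270263671875, 327.73785400390625), (159.7056884765625, 117.49181365966797), 81.02737426757812)
[[604, 395], [509, 411], [488, 400], [468, 267], [483, 255], [578, 246]]
scoop 0.95 5571 331.62197092084006 272.8310895709926 ((333.2500305175781, 297.75006103515625), (122.7275619506836, 85.80950927734375), 86.18592071533203)
[[340, 358], [333, 358], [291, 297], [291, 240], [370, 237], [375, 291]]
scoop_grip 0.59 5524 331.5472483707458 273.336169442433 ((332.3167419433594, 297.83416748046875), (122.84654998779297, 85.04376220703125), 87.1375961303711)
[[339, 359], [290, 295], [293, 240], [370, 237], [374, 289]]
```

View pics/cropr.png

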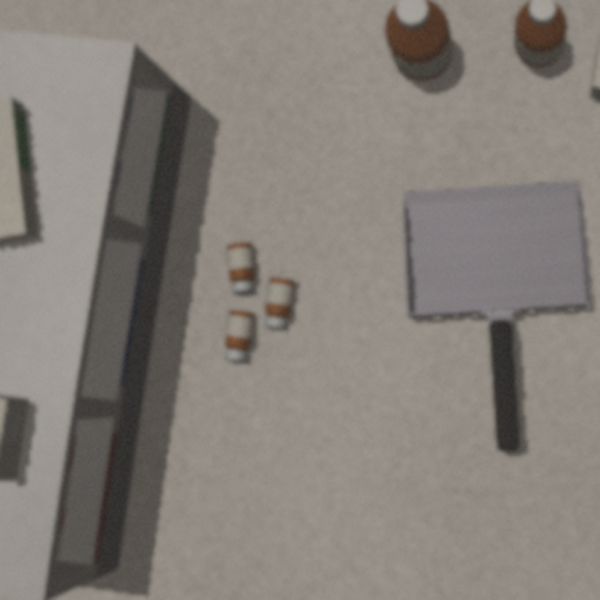

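View pics/cropt.png

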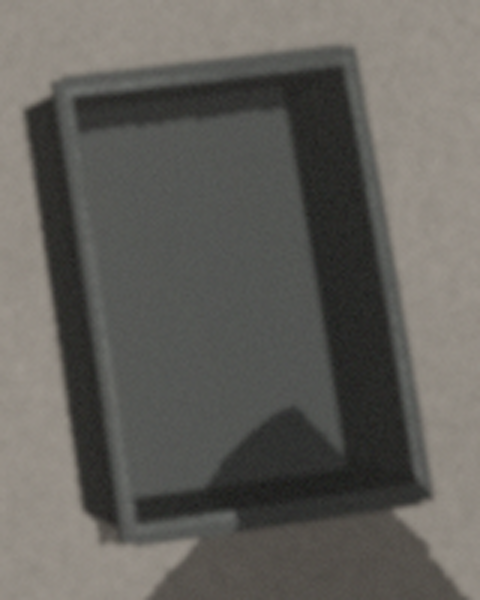

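View pics/crops.png

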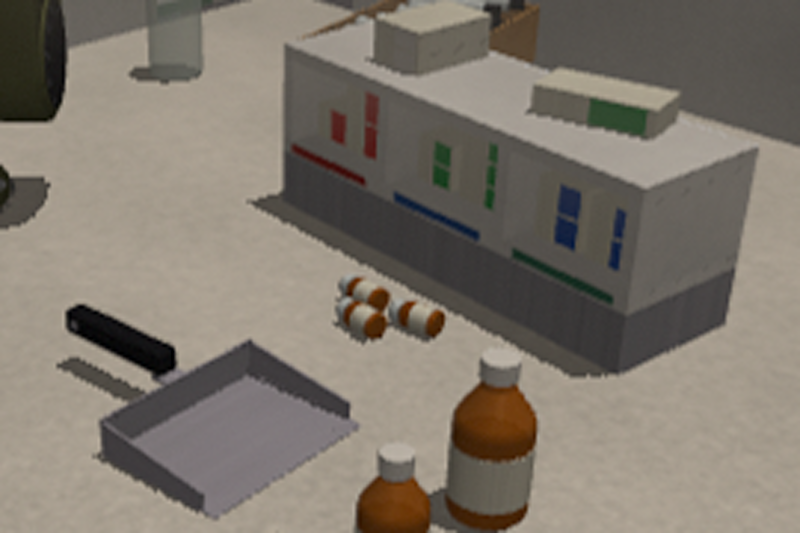

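```bash
python3 - <<'E'
from h import *
np.set_printoptions(precision=4,suppress=True)
c=r.camera('top')
A=onz(c,[(163,170),(122,429)],.165);print('rack top edge',A,np.degrees(np.arctan2(*(A[0]-A[1])[1::-1])), np.linalg.norm(A[0]-A[1]))
T=onz(c,[(478.3,256.7),(577.3,245.7),(604,395.7),(501.7,410)],.095);print('tub',T,T.mean(0));
for k in range(4): d=T[(k+1)%4]-T[k];print(np.linalg.norm(d),np.degrees(np.arctan2(d[1],d[0])))
print('vials',onz(c,[(211.8,274.3),(211,306),(229.2,292)],.014)); 
print('ends',onz(c,[(212.5,263),(212,286),(212,296),(210.5,317.5),(230.5,281.5),(228,303)],.012))
print('handle',onz(c,[(334.5,302),(337,359)],.053), 'lipcorners',onz(c,[(290,240),(371,236)],.017),'back',onz(c,[(292,298),(375,292)],.033))
c=r.camera('scene')
A=onz(c,[(439.2,235.9),(326.2,175.8)],0);print('rack foot',A,np.degrees(np.arctan2(*(A[0]-A[1])[1::-1])), np.linalg.norm(A[0]-A[1]))
E
```

```text
rack top edge [[0.7122 0.2425 0.165 ]
 [0.278  0.2771 0.165 ]] -4.555146714046493 0.4355894914628726
tub [[ 0.584  -0.3165  0.095 ]
 [ 0.6082 -0.5017  0.095 ]
 [ 0.341  -0.539   0.095 ]
 [ 0.3171 -0.3535  0.095 ]] [ 0.4626 -0.4277  0.095 ]
0.1867453689549902 -82.55092815036323
0.26976898578931785 -172.04741558639088
0.18712724205112766 97.36065228657216
0.2694771327304901 7.871981241241804
vials [[0.5489 0.1817 0.014 ]
 [0.4872 0.1793 0.014 ]
 [0.5153 0.1452 0.014 ]]
ends [[0.5714 0.1822 0.012 ]
 [0.5262 0.1803 0.012 ]
 [0.5067 0.1791 0.012 ]
 [0.4651 0.1795 0.012 ]
 [0.536  0.1443 0.012 ]
 [0.4941 0.1468 0.012 ]]
handle [[ 0.4996 -0.0599  0.053 ]
 [ 0.3964 -0.067   0.053 ]] lipcorners [[ 0.6202  0.0304  0.017 ]
 [ 0.6319 -0.1281  0.017 ]] back [[ 0.5061  0.0207  0.033 ]
 [ 0.5214 -0.1359  0.033 ]]
rack foot [[0.716  0.245  0.    ]
 [0.2718 0.2883 0.    ]] -5.577592305211002 0.44632021763642177
```

```bash
python3 -m handwheel '[{"dr":[0.045,0,0],"offset":[0,-50,44],"jaw":1},{"dr":[0.09,0,0],"offset":[0,-100,88],"jaw":1},{"dr":[0.135,0,0],"offset":[0,-150,132],"jaw":1},{"dr":[0.18,0,0],"offset":[15,-200,176],"jaw":1},{"dr":[0.225,0,0],"offset":[35,-250,220],"jaw":1},{"dr":[0.27,0,0],"offset":[55,-300,264],"jaw":1},{"dr":[0.315,0,0],"offset":[75,-350,308],"jaw":1},{"dr":[0.358,0,0],"offset":[90,-398,350],"jaw":1}]' 100
python3 - <<'E'
from h import *
np.set_printoptions(precision=4,suppress=True)
s=r.read_state();c=r.camera('wrist');save(c,'w1');print(s['position'],s['tcp_rot'],s['joint_positions'])
for n in ('wrist','top'):
    c=r.camera(n)
    for l in ['scoop','scoop_grip','scoop_lip']:
        for d in r.spot_point(c,l)[:2]: print(n,l,round(d['score'],2),np.array(d['position']))
E
```

```text
time: 2.5
position: [0.45, -0.0955, 0.1706]
tcp_rot: [[0.001, -0.997, -0.073], [0.0, -0.073, 0.997], [-1.0, -0.001, 0.0]]
force: [1.0, -1.1, 0.6]
gripper_width: 0.0857
[ 0.45   -0.0955  0.1706] [[ 0.0011 -0.9974 -0.0726]
 [ 0.0003 -0.0726  0.9974]
 [-1.     -0.0011  0.0002]] [ 0.2322 -0.344  -0.4021 -0.     -1.5116 -1.7304]
wrist scoop 0.58 [ 0.5753 -0.0529  0.0006]
wrist scoop_grip 0.57 [ 0.466  -0.0602  0.0408]
top scoop 0.8 [ 0.572  -0.0526  0.001 ]
top scoop_lip 0.65 [ 0.6348 -0.0448  0.0006]
```

```bash
python3 - <<'E'
from h import *
np.set_printoptions(precision=4,suppress=True)
s=r.read_state();print(s['position'],s['qvel'],s['time'])
R=s['tcp_rot']
for p in [(0.4662,-0.0602,.042)]: print(R.T@(np.array(p)-s['position']))
E
```

```text
[ 0.4495 -0.0985  0.1713] [-0.0004  0.0001 -0.0026 -0.0028  0.0015 -0.0011] 2.95
[ 0.1293 -0.0193  0.037 ]
```

View pics/w1.png

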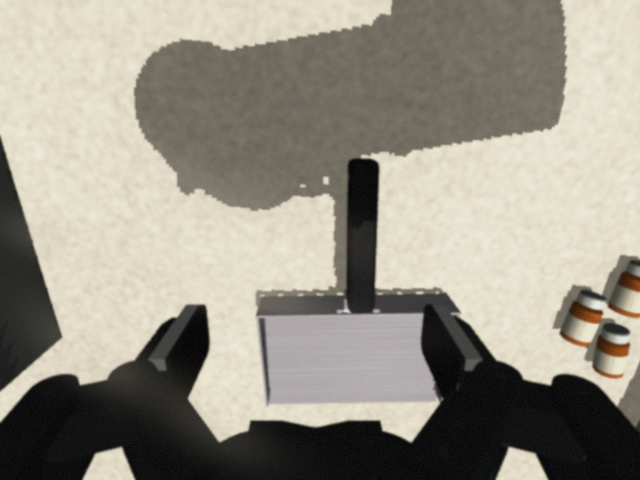

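```bash
python3 -m handwheel '[{"dr":[0,0,0],"offset":[0,-19,37],"jaw":1},{"dr":[0,0,0],"offset":[20,-19,37],"jaw":1},{"dr":[0,0,0],"offset":[65,-19,37],"jaw":0.6},{"dr":[0,0,0],"offset":[100,-19,37],"jaw":0.4},{"dr":[0,0,0],"offset":[129,-19,37],"jaw":0.2},{"dr":[0,0,0],"offset":[129,-19,37],"jaw":0},{"dr":[0,0,0],"offset":[129,-19,37],"jaw":-0.2},{"dr":[0,0,0],"offset":[129,-19,37],"jaw":-0.3}]' 100
python3 - <<'E'
from h import *
c=r.camera('scene');save(c,'s1');s=r.read_state();print(s['position'],s['force'])
c=r.camera('wrist');save(c,'w2')
E
```

```text
time: 3.95
position: [0.4667, -0.0593, 0.0434]
tcp_rot: [[0.003, -0.997, -0.073], [0.0, -0.073, 0.997], [-1.0, -0.003, 0.0]]
force: [-0.1, -0.6, 0.4]
gripper_width: 0.03
[ 0.46661323 -0.05914094  0.0431967 ] [-1.47951024 -0.09557725 -0.24651312]
```

View pics/w2.png

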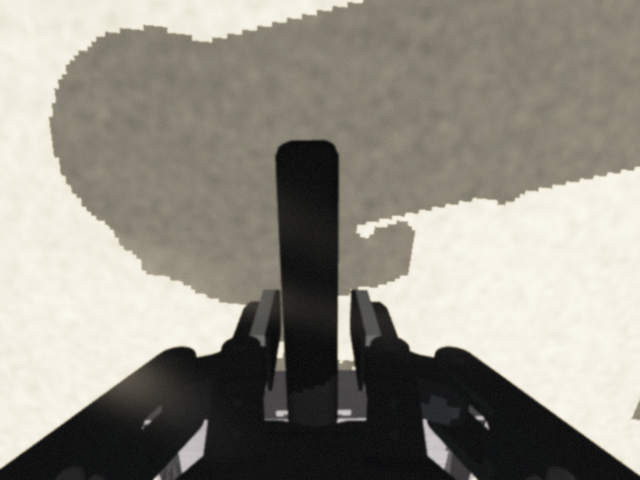

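View pics/s1.png

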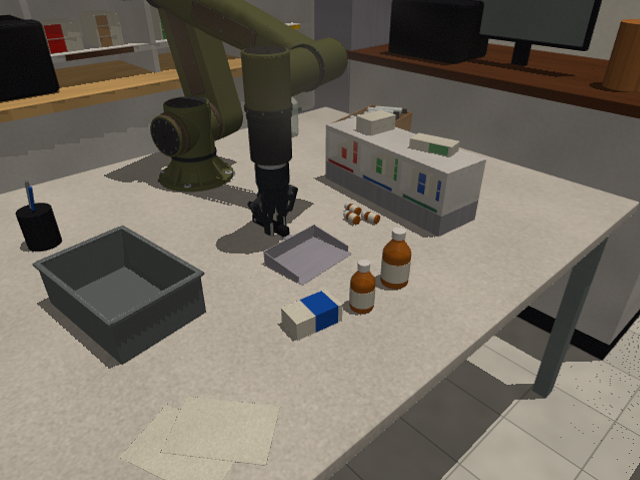

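```bash
python3 -m handwheel '[{"dr":[0,0,0],"offset":[0,0,-1],"jaw":-0.6},{"dr":[0,0,0],"offset":[0,0,-1],"jaw":-1},{"dr":[0,0,0],"offset":[0,0,-1],"jaw":-1},{"dr":[0,0,0],"offset":[0,0,-1],"jaw":-1},{"dr":[0,0,0],"offset":[0,0,-1],"jaw":-1},{"dr":[0,0,0],"offset":[-3,0,-1],"jaw":-1},{"dr":[0,0,0],"offset":[-15,0,-1],"jaw":-1},{"dr":[0,0,0],"offset":[-30,0,-1],"jaw":-1}]' 100
python3 - <<'E'
from h import *
np.set_printoptions(precision=4,suppress=True)
c=r.camera('scene');save(c,'s2');s=r.read_state();print(s['position'],s['tcp_rot'],s['force'],s['moment'])
for l in ['scoop','scoop_grip','scoop_lip']:
    for d in r.spot_point(c,l)[:1]: print(l,round(d['score'],2),np.array(d['position']))
E
```

```text
time: 5.05
position: [0.4655, -0.0603, 0.0722]
tcp_rot: [[-0.001, -0.997, -0.074], [-0.0, -0.074, 0.997], [-1.0, 0.001, -0.0]]
force: [-0.5, -0.5, -2.2]
gripper_width: 0.0182
[ 0.467  -0.0603  0.0751] [[ 0.0031 -0.9973 -0.0739]
 [-0.0004 -0.0739  0.9973]
 [-1.     -0.003  -0.0006]] [ 0.8827 -0.364   0.3873] [-0.0592 -0.0211 -0.0607]
scoop 0.63 [ 0.569  -0.0501  0.0276]
scoop_grip 0.72 [ 0.4662 -0.0606  0.0711]
scoop_lip 0.8 [ 0.6354 -0.0489  0.027 ]
```

View pics/s2.png

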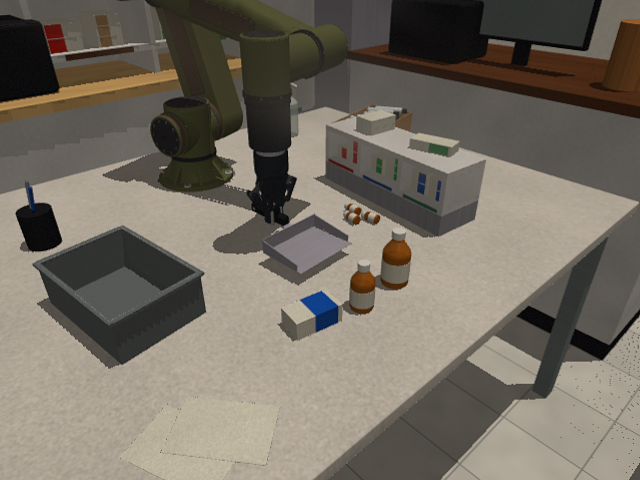

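```bash
python3 -m handwheel '[{"dr":[-0.176,0,0],"offset":[-5,-4,-5],"jaw":-1},{"dr":[-0.352,0,0],"offset":[-5,-8,-10],"jaw":-1},{"dr":[-0.528,0,0],"offset":[-5,-12,-16],"jaw":-1},{"dr":[-0.704,0,0],"offset":[-5,-16,-22],"jaw":-1},{"dr":[-0.88,0,0],"offset":[-5,-20,-28],"jaw":-1},{"dr":[-1.056,0,0],"offset":[-5,-24,-32],"jaw":-1},{"dr":[-1.232,0,0],"offset":[-5,-26,-32],"jaw":-1},{"dr":[-1.408,0,0],"offset":[-5,-26,-32],"jaw":-1}]'
python3 - <<'E'
from h import *
np.set_printoptions(precision=4,suppress=True)
c=r.camera('top');save(c,'t3')
for i in range(4):
    for l in ['scoop','scoop_grip','scoop_lip']:
        for d in r.spot_point(c,l)[:1]: print(l,round(d['score'],2),np.array(d['position']))
    if i==0:c=r.camera('scene');save(c,'s3')
    else: break
s=r.read_state();print(s['position'],s['tcp_rot'],s['force'],s['moment'])
E
```

```text
time: 6.25
position: [0.494, -0.0903, 0.076]
tcp_rot: [[-0.001, -0.083, -0.997], [-0.0, -0.997, 0.083], [-1.0, 0.0, 0.001]]
force: [-0.2, 0.1, -2.8]
gripper_width: 0.0185
scoop 0.55 [ 0.7412 -0.1878 -0.    ]
scoop 0.84 [0.5028 0.0157 0.0348]
scoop_grip 0.78 [ 0.4911 -0.0895  0.076 ]
scoop_lip 0.92 [0.5072 0.0759 0.0338]
[ 0.4942 -0.0902  0.0767] [[-0.     -0.0905 -0.9959]
 [ 0.0001 -0.9959  0.0905]
 [-1.     -0.0001  0.    ]] [ 0.0726 -0.5096 -2.3444] [-0.1633  0.0157  0.0629]
```

View pics/t3.png

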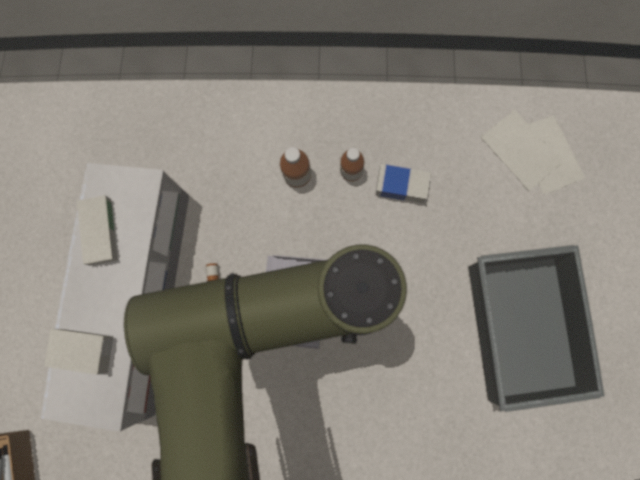

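View pics/s3.png

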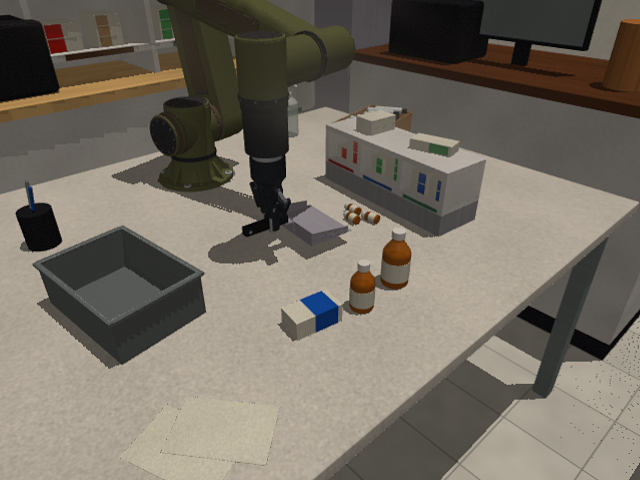

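```bash
python3 -m handwheel '[{"dr":[0,0,0],"offset":[12,0,0],"jaw":-1},{"dr":[0,0,0],"offset":[22,0,0],"jaw":-1},{"dr":[0,0,0],"offset":[28,0,0],"jaw":-1},{"dr":[0,0,0],"offset":[31,0,0],"jaw":-1},{"dr":[0,0,0],"offset":[33,0,0],"jaw":-1},{"dr":[0,0,0],"offset":[34,-4,0],"jaw":-1},{"dr":[0,0,0],"offset":[34,-10,0],"jaw":-1},{"dr":[0,0,0],"offset":[34,-16,0],"jaw":-1}]' 110
python3 - <<'E'
from h import *
np.set_printoptions(precision=4,suppress=True)
c=r.camera('scene');save(c,'s4')
cv2.imwrite('pics/s4c.png',cv2.resize(c['img'][150:270,230:410,::-1],(800,533),interpolation=cv2.INTER_CUBIC))
for l in ['scoop','scoop_grip','scoop_lip','vial1']:
        for d in r.spot_point(c,l)[:3]: print(l,round(d['score'],2),np.array(d['position']))
s=r.read_state();print(s['position'],s['tcp_rot'],s['force'],s['moment'])
E
```

```text
time: 7.65
position: [0.4958, -0.0737, 0.0431]
tcp_rot: [[0.001, -0.089, -0.996], [0.0, -0.996, 0.089], [-1.0, -0.0, -0.001]]
force: [-1.0, -0.2, -1.5]
gripper_width: 0.0182
scoop 0.38 [0.5485 0.1791 0.013 ]
scoop 0.22 [ 0.4612 -0.4333 -0.0008]
scoop_grip 0.87 [ 0.4963 -0.073   0.0429]
scoop_lip 0.95 [0.5111 0.0947 0.0027]
vial1 0.59 [0.5472 0.1806 0.0122]
vial1 0.56 [0.4896 0.1748 0.0139]
[ 0.4958 -0.0739  0.0429] [[ 0.0005 -0.0885 -0.9961]
 [ 0.0004 -0.9961  0.0885]
 [-1.     -0.0004 -0.0004]] [ 0.4461  0.9044 -1.3677] [ 0.1959 -0.0218  0.0066]
```

View pics/s4c.png

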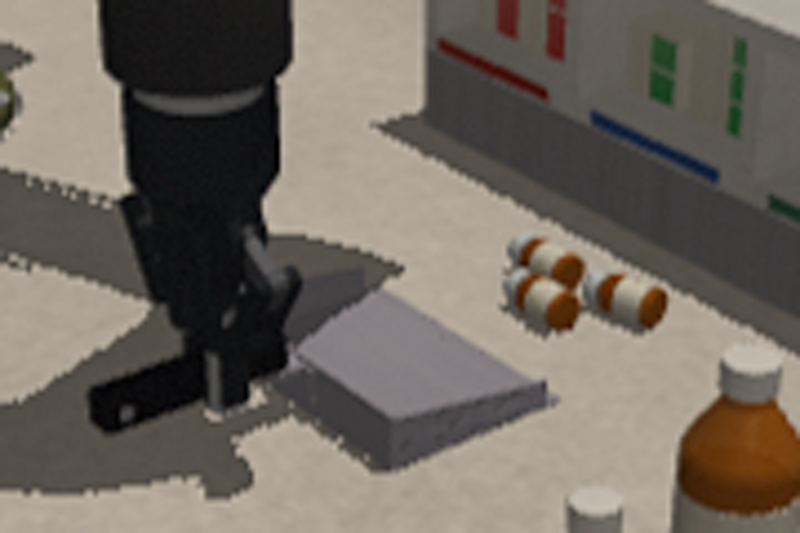

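```bash
python3 -m handwheel '[{"dr":[0,0,0],"offset":[1,-5,0],"jaw":-1},{"dr":[0,0,0],"offset":[1,-10,0],"jaw":-1},{"dr":[0,0,0],"offset":[1,-15,0],"jaw":-1},{"dr":[0,0,0],"offset":[1,-20,0],"jaw":-1},{"dr":[0,0,0],"offset":[1,-25,0],"jaw":-1},{"dr":[0,0,0],"offset":[1,-30,0],"jaw":-1},{"dr":[0,0,0],"offset":[1,-35,0],"jaw":-1},{"dr":[0,0,0],"offset":[1,-40,0],"jaw":-1}]' 
python3 -m handwheel '[{"dr":[0,0,0],"offset":[0,-5,0],"jaw":-1},{"dr":[0,0,0],"offset":[0,-10,0],"jaw":-1},{"dr":[0,0,0],"offset":[0,-15,0],"jaw":-1},{"dr":[0,0,0],"offset":[0,-20,0],"jaw":-1},{"dr":[0,0,0],"offset":[0,-25,0],"jaw":-1},{"dr":[0,0,0],"offset":[0,-30,0],"jaw":-1},{"dr":[0,0,0],"offset":[0,-35,0],"jaw":-1},{"dr":[0,0,0],"offset":[0,-40,0],"jaw":-1}]' 
cat > look.py <<'E'
from h import *
import sys
np.set_printoptions(precision=4,suppress=True)
n=sys.argv[1]
c=r.camera('scene');save(c,n)
cv2.imwrite('pics/'+n+'c.png',cv2.resize(c['img'][150:270,230:410,::-1],(800,533),interpolation=cv2.INTER_CUBIC))
for l in ['scoop_grip','scoop_lip','vial1']:
        for d in r.spot_point(c,l)[:3 if l[0]=='v' else 1]: print(l,round(d['score'],2),np.array(d['position']))
s=r.read_state();print(s['position'],s['tcp_rot'],s['force'],s['moment'],s['time'])
E
python3 look.py s5
```

```text
time: 8.9
position: [0.4997, -0.0347, 0.0428]
tcp_rot: [[0.001, -0.089, -0.996], [-0.001, -0.996, 0.089], [-1.0, 0.001, -0.001]]
force: [0.2, -4.8, 6.0]
gripper_width: 0.0184
time: 9.9
position: [0.5033, 0.0052, 0.0429]
tcp_rot: [[0.001, -0.089, -0.996], [-0.001, -0.996, 0.089], [-1.0, 0.001, -0.001]]
force: [-0.9, -5.2, 6.0]
gripper_width: 0.0185
scoop_grip 0.71 [0.5041 0.0051 0.0422]
scoop_lip 0.69 [ 0.5188  0.1745 -0.0005]
vial1 0.71 [0.5456 0.197  0.0124]
vial1 0.64 [0.5228 0.1735 0.0106]
vial1 0.42 [0.4933 0.1983 0.0123]
[0.5034 0.0057 0.0428] [[ 0.0016 -0.0886 -0.9961]
 [-0.0001 -0.9961  0.0886]
 [-1.     -0.     -0.0016]] [-0.3077 -2.5806  5.6856] [-0.7398  0.2728 -0.0337] 10.1
```

View pics/s5c.png

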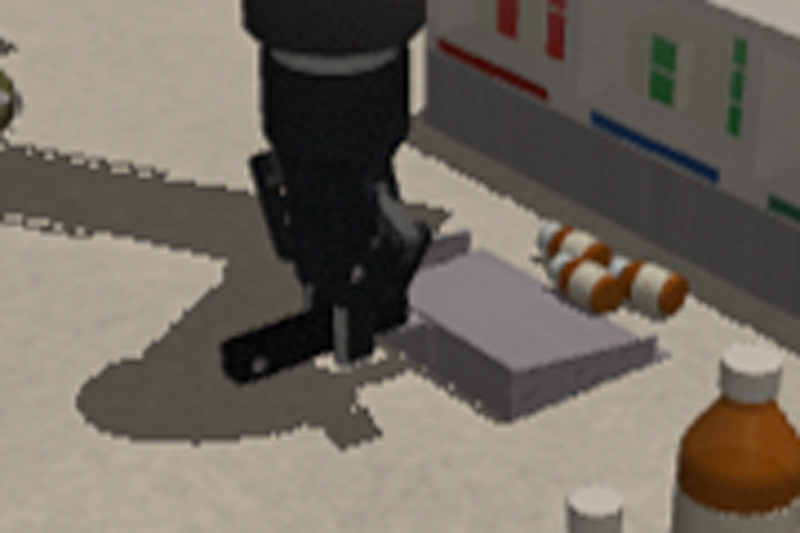

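```bash
python3 -m handwheel '[{"dr":[0,0,0],"offset":[0,-5,0],"jaw":-1},{"dr":[0,0,0],"offset":[0,-10,0],"jaw":-1},{"dr":[0,0,0],"offset":[0,-15,0],"jaw":-1},{"dr":[0,0,0],"offset":[0,-20,0],"jaw":-1},{"dr":[0,0,0],"offset":[0,-25,0],"jaw":-1},{"dr":[0,0,0],"offset":[0,-30,0],"jaw":-1},{"dr":[0,0,0],"offset":[0,-35,0],"jaw":-1},{"dr":[0,0,0],"offset":[0,-40,0],"jaw":-1}]' 
python3 look.py s6
```

```text
time: 11.1
position: [0.5068, 0.045, 0.0429]
tcp_rot: [[0.001, -0.089, -0.996], [-0.001, -0.996, 0.089], [-1.0, 0.001, -0.001]]
force: [-0.6, -5.5, 5.4]
gripper_width: 0.0179
scoop_grip 0.55 [0.5073 0.0421 0.0435]
scoop_lip 0.61 [ 0.5224  0.2123 -0.    ]
vial1 0.71 [0.5422 0.2402 0.0106]
vial1 0.58 [0.5263 0.2126 0.009 ]
vial1 0.44 [0.4946 0.239  0.0134]
[0.5069 0.0455 0.0428] [[ 0.0016 -0.0887 -0.9961]
 [-0.0001 -0.9961  0.0887]
 [-1.     -0.0001 -0.0016]] [-0.3772 -2.5728  4.343 ] [-0.8036  0.1868  0.0029] 11.3
```

View pics/s6c.png

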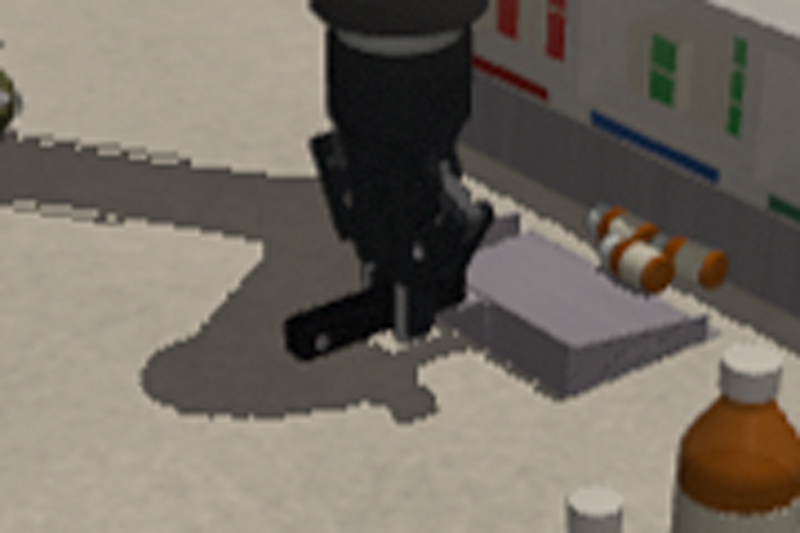

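```bash
python3 -m handwheel '[{"dr":[0,0,0],"offset":[0,-4,0],"jaw":-1},{"dr":[0,0,0],"offset":[0,-8,0],"jaw":-1},{"dr":[0,0,0],"offset":[0,-12,0],"jaw":-1},{"dr":[0,0,0],"offset":[0,-16,0],"jaw":-1},{"dr":[0,0,0],"offset":[0,-20,0],"jaw":-1},{"dr":[0,0,0],"offset":[0,-24,0],"jaw":-1},{"dr":[0,0,0],"offset":[0,-28,0],"jaw":-1},{"dr":[0,0,0],"offset":[0,-32,0],"jaw":-1}]' 
python3 look.py s7
```

```text
time: 12.3
position: [0.5096, 0.0767, 0.0429]
tcp_rot: [[0.001, -0.089, -0.996], [-0.001, -0.996, 0.089], [-1.0, 0.001, -0.001]]
force: [-0.8, -6.5, 6.5]
gripper_width: 0.0183
scoop_grip 0.95 [0.5086 0.0758 0.0426]
scoop_lip 0.87 [0.5256 0.2451 0.0011]
vial1 0.67 [0.5252 0.2212 0.0147]
vial1 0.39 [0.4957 0.2478 0.0131]
[0.5097 0.0771 0.0429] [[ 0.0014 -0.0888 -0.996 ]
 [-0.0006 -0.996   0.0888]
 [-1.      0.0004 -0.0014]] [-0.6178 -4.1094  6.6504] [-1.169   0.3048  0.0587] 12.5
```

View pics/s7c.png

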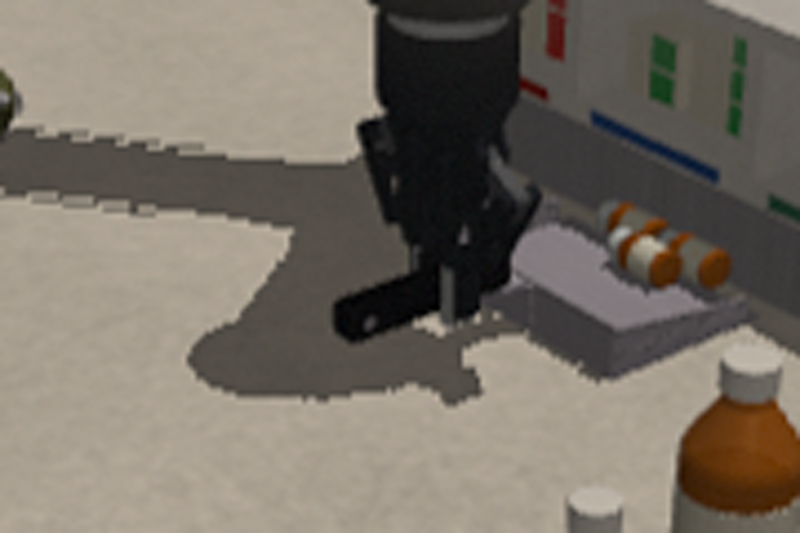

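```bash
python3 -m handwheel '[{"dr":[0,0,0],"offset":[0,-2,0],"jaw":-1},{"dr":[0,0,0],"offset":[0,-4,0],"jaw":-1},{"dr":[0,0,0],"offset":[0,-6,0],"jaw":-1},{"dr":[0,0,0],"offset":[0,-8,0],"jaw":-1},{"dr":[0,0,0],"offset":[0,-10,0],"jaw":-1},{"dr":[0,0,0],"offset":[0,-11,0],"jaw":-1},{"dr":[0,0,0],"offset":[0,-12,0],"jaw":-1},{"dr":[0,0,0],"offset":[0,-13,0],"jaw":-1}]' 
python3 look.py s8
```

```text
time: 13.5
position: [0.5107, 0.0895, 0.0429]
tcp_rot: [[0.001, -0.089, -0.996], [-0.001, -0.996, 0.089], [-1.0, 0.001, -0.001]]
force: [0.6, -5.3, 5.7]
gripper_width: 0.0181
scoop_grip 0.75 [0.5129 0.0897 0.0419]
scoop_lip 0.73 [0.525  0.2557 0.0013]
vial1 0.63 [0.5437 0.2441 0.015 ]
vial1 0.53 [0.4921 0.2473 0.0149]
vial1 0.51 [0.5248 0.2183 0.0128]
[0.5108 0.0897 0.0429] [[ 0.0012 -0.089  -0.996 ]
 [-0.0011 -0.996   0.089 ]
 [-1.      0.0009 -0.0013]] [ 0.4569 -4.7554  6.8752] [-1.6174  0.233  -0.0104] 13.7
```

View pics/s8c.png

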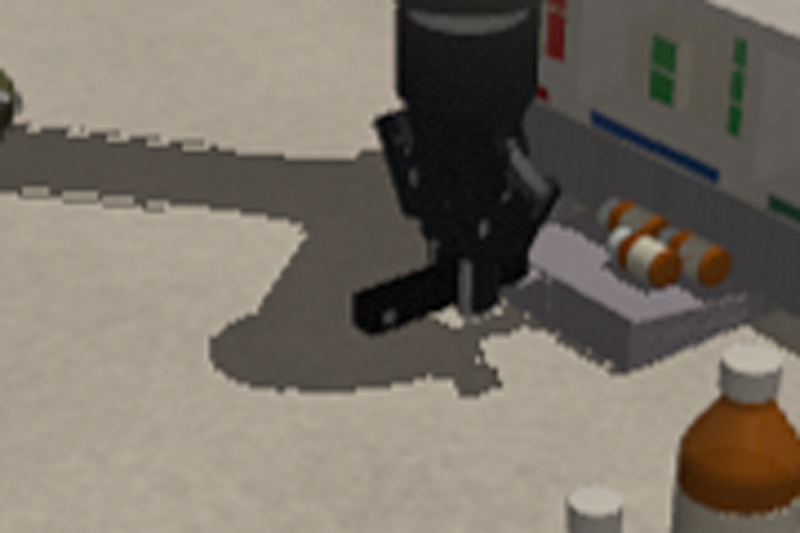

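```bash
python3 -m handwheel '[{"dr":[0,0,0],"offset":[0,-1,0],"jaw":-1},{"dr":[0,0,0],"offset":[0,-2,0],"jaw":-1},{"dr":[0,0,0],"offset":[0,-2,0],"jaw":-1},{"dr":[0,0,0],"offset":[0,-3,0],"jaw":-1},{"dr":[0,0,0],"offset":[0,-3,0],"jaw":-1},{"dr":[0,0,0],"offset":[0,-3.5,0],"jaw":-1},{"dr":[0,0,0],"offset":[0,-4,0],"jaw":-1},{"dr":[0,0,0],"offset":[0,-4,0],"jaw":-1}]' 
python3 look.py s9
```

```text
time: 14.7
position: [0.5109, 0.0917, 0.0429]
tcp_rot: [[0.0, -0.09, -0.996], [-0.005, -0.996, 0.09], [-1.0, 0.005, -0.001]]
force: [0.1, -11.8, 7.0]
gripper_width: 0.0181
scoop_grip 0.67 [0.5111 0.0905 0.0429]
scoop_lip 0.72 [0.5261 0.2591 0.0011]
vial1 0.52 [0.5281 0.2208 0.0114]
vial1 0.45 [0.5427 0.2453 0.0131]
vial1 0.45 [0.5113 0.0945 0.0385]
[0.5109 0.0917 0.0429] [[ 0.0002 -0.0896 -0.996 ]
 [-0.0045 -0.996   0.0896]
 [-1.      0.0045 -0.0006]] [  0.0262 -12.8548   7.02  ] [-4.0188 -0.0326  0.1138] 14.9
```

View pics/s9c.png

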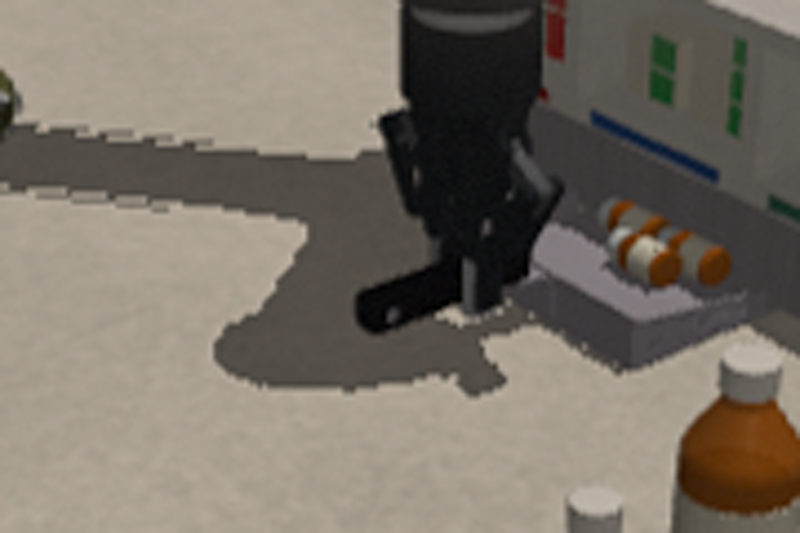

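```bash
python3 -m handwheel '[{"dr":[0,0,-0.03],"offset":[0,2,0],"jaw":-1},{"dr":[0,0,-0.06],"offset":[0,3.5,0],"jaw":-1},{"dr":[0,0,-0.09],"offset":[0,4.5,0],"jaw":-1},{"dr":[0,0,-0.12],"offset":[0,5.5,0],"jaw":-1},{"dr":[0,0,-0.15],"offset":[0,6.5,0],"jaw":-1},{"dr":[0,0,-0.18],"offset":[-1,7,0],"jaw":-1},{"dr":[0,0,-0.21],"offset":[-2,7.5,0],"jaw":-1},{"dr":[0,0,-0.25],"offset":[-3,8,0],"jaw":-1}]' 
python3 look.py s10
```

```text
time: 15.9
position: [0.5102, 0.0864, 0.0451]
tcp_rot: [[0.023, -0.086, -0.996], [0.249, -0.964, 0.089], [-0.968, -0.25, -0.001]]
force: [-0.1, -2.8, -4.1]
gripper_width: 0.0186
scoop_grip 0.59 [0.5107 0.0855 0.045 ]
scoop_lip 0.68 [0.524  0.2624 0.0451]
vial1 0.7 [0.5368 0.1766 0.0385]
vial1 0.54 [0.4842 0.1658 0.0357]
vial1 0.37 [0.5169 0.1544 0.0313]
[0.5107 0.0863 0.0457] [[ 0.0241 -0.0862 -0.996 ]
 [ 0.2474 -0.9648  0.0895]
 [-0.9686 -0.2486 -0.0019]] [-0.2261 -3.1064 -2.2868] [-1.8332  0.1166  0.0167] 16.1
```

View pics/s10c.png

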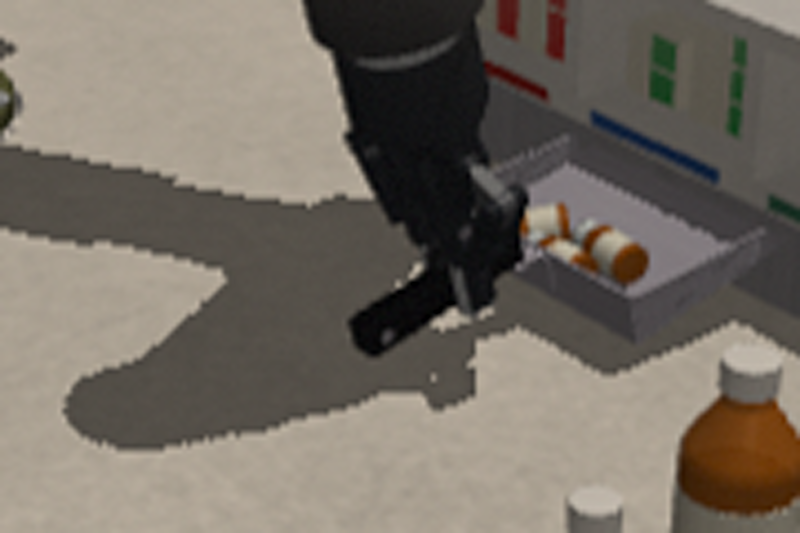

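```bash
cat > wik.py <<'E'
import numpy as np
from scipy.spatial.transform import Rotation as Ro
def Rx(a):return Ro.from_euler('x',a).as_matrix()
def Ry(a):return Ro.from_euler('y',a).as_matrix()
def Rz(a):return Ro.from_euler('z',a).as_matrix()
C=None
def fk(j,s4,s6):
    e=j[2]-j[1]
    return Rz(j[0])@Ry(-e)@Rx(s4*j[3])@Ry(-j[4])@Rx(s6*j[5])
def scoopR(yaw,nosedown): # tool R
    S=Rz(np.radians(yaw))@Ry(np.radians(nosedown))
    return np.c_[-S[:,2],-S[:,0],S[:,1]]
E
python3 - <<'E'
from h import *; from wik import *
np.set_printoptions(precision=4,suppress=True)
s=r.read_state();j=s['joint_positions'];print(j)
for s4 in(1,-1):
  for s6 in (1,-1):
    print(s4,s6,(fk(j,s4,s6).T@s['tcp_rot']))
R=s['tcp_rot'];print('up',R.T@[0,0,1],'back',R.T@np.array([-.0889,-.996,0]))
print(R.T@(np.array([.49,-.02,.22])-s['position']))
E
```

```text
[ 0.4    -0.1399 -0.4005 -0.2368 -1.1981 -0.4152]
1 1 [[ 0.9045  0.3737 -0.2055]
 [ 0.3737 -0.4622  0.8042]
 [ 0.2055 -0.8042 -0.5577]]
1 -1 [[ 0.9045  0.3737 -0.2055]
 [ 0.4038 -0.9054  0.1308]
 [-0.1372 -0.2013 -0.9699]]
-1 1 [[ 1.      0.      0.    ]
 [-0.     -0.6746  0.7382]
 [ 0.     -0.7382 -0.6746]]
-1 -1 [[ 1.  0.  0.]
 [ 0. -1. -0.]
 [ 0.  0. -1.]]
up [-0.9686 -0.2486 -0.0019] back [-0.2486  0.9686 -0.0006]
[-0.1956  0.061   0.0108]
```

```bash
python3 - <<'E'
from wik import *
np.set_printoptions(precision=2,suppress=True)
C=np.diag([1,-1,-1])
def wik(R,j1,e):
    M=Ry(e)@Rz(-j1)@R@C   # = Rx(-j4)Ry(-j5)Rx(-j6)
    out=[]
    a=Ro.from_matrix(M).as_euler('XYX')
    for a1,b,c in ((a[0],a[1],a[2]),(a[0]+np.pi,-a[1],a[2]+np.pi)):
        w=lambda x:(x+np.pi)%(2*np.pi)-np.pi
        out.append((w(-a1),-b,w(-c)))
    return [o for o in out if o[1]<0][0]
for yaw in (-82,-72,-62):
  for j1 in (-.3,-.1,.1):
    for e in(-.3,0,.3):
      print(yaw,j1,e,[np.array(wik(scoopR(yaw,t),j1,e)) for t in(-15,0,20,35,48)])
E
```

```text
-82 -0.3 -0.3 [array([ 0.26, -1.17, -2.79]), array([ 0.  , -1.27, -2.7 ]), array([-0.32, -1.43, -2.63]), array([-0.55, -1.56, -2.62]), array([-0.74, -1.68, -2.62])]
-82 -0.3 0 [array([ 0.24, -1.46, -2.72]), array([ 0.  , -1.57, -2.7 ]), array([-0.32, -1.72, -2.73]), array([-0.56, -1.82, -2.77]), array([-0.79, -1.89, -2.84])]
-82 -0.3 0.3 [array([ 0.24, -1.75, -2.64]), array([ 0.  , -1.87, -2.7 ]), array([-0.35, -2.  , -2.83]), array([-0.63, -2.07, -2.95]), array([-0.89, -2.09, -3.08])]
-82 -0.1 -0.3 [array([ 0.27, -1.22, -2.99]), array([ 0.  , -1.27, -2.9 ]), array([-0.35, -1.37, -2.82]), array([-0.6 , -1.46, -2.78]), array([-0.81, -1.54, -2.76])]
-82 -0.1 0 [array([ 0.25, -1.51, -2.91]), array([ 0.  , -1.57, -2.9 ]), array([-0.34, -1.65, -2.92]), array([-0.6 , -1.71, -2.94]), array([-0.82, -1.75, -2.98])]
-82 -0.1 0.3 [array([ 0.26, -1.8 , -2.83]), array([ 0.  , -1.87, -2.9 ]), array([-0.36, -1.93, -3.02]), array([-0.64, -1.95, -3.12]), array([-0.89, -1.95,  3.07])]
-82 0.1 -0.3 [array([ 0.27, -1.27,  3.1 ]), array([ 0.  , -1.27, -3.1 ]), array([-0.36, -1.3 , -3.  ]), array([-0.63, 
[... 2609 characters left out ...]
3, -1.89, -2.64]), array([-0.75, -2.  , -2.72])]
-62 -0.1 0.3 [array([ 0.22, -1.72, -2.5 ]), array([ 0.  , -1.87, -2.55]), array([-0.33, -2.05, -2.68]), array([-0.61, -2.15, -2.82]), array([-0.87, -2.2 , -2.97])]
-62 0.1 -0.3 [array([ 0.26, -1.18, -2.84]), array([ 0.  , -1.27, -2.75]), array([-0.33, -1.42, -2.68]), array([-0.56, -1.54, -2.66]), array([-0.76, -1.64, -2.66])]
-62 0.1 0 [array([ 0.24, -1.47, -2.76]), array([ 0.  , -1.57, -2.75]), array([-0.32, -1.7 , -2.77]), array([-0.57, -1.79, -2.82]), array([-0.8 , -1.86, -2.87])]
-62 0.1 0.3 [array([ 0.25, -1.76, -2.69]), array([ 0.  , -1.87, -2.75]), array([-0.35, -1.98, -2.88]), array([-0.64, -2.04, -3.  ]), array([-0.89, -2.06, -3.12])]
```

```bash
python3 -m handwheel '[{"dr":[0,0,0],"offset":[-12,4,1],"jaw":-1},{"dr":[0,0,0],"offset":[-34,11,2],"jaw":-1},{"dr":[0,0,0],"offset":[-62,20,4],"jaw":-1},{"dr":[0,0,0],"offset":[-94,30,6],"jaw":-1},{"dr":[0,0,0],"offset":[-126,40,7],"jaw":-1},{"dr":[0,0,0],"offset":[-156,49,9],"jaw":-1},{"dr":[0,0,0],"offset":[-180,56,10],"jaw":-1},{"dr":[0,0,0],"offset":[-194,60,11],"jaw":-1}]' 
python3 look.py s11
python3 - <<'E'
from h import *; from wik import *
np.set_printoptions(precision=4,suppress=True)
s=r.read_state();R=s['tcp_rot'];p=s['position']
yaw=-65;L=np.array([.465,-.425])  # lip
u=np.array([np.cos(np.radians(yaw)),np.sin(np.radians(yaw))])
for t,lz in ((-15,.2),):
    tr=np.radians(t);dx=.167*np.cos(tr)-.042*np.sin(tr);dz=-.167*np.sin(tr)-.042*np.cos(tr)
    g=np.r_[L-u*dx,lz-dz];print('grip',g)
    Rt=scoopR(yaw,t)
    print('offset',R.T@(g-p)*1000,'dr',Ro.from_matrix(R.T@Rt).as_rotvec())
E
```

```text
time: 17.1
position: [0.4899, -0.0189, 0.2202]
tcp_rot: [[0.025, -0.085, -0.996], [0.247, -0.965, 0.089], [-0.969, -0.248, -0.003]]
force: [-0.1, -0.2, -3.0]
gripper_width: 0.0186
scoop_grip 0.7 [ 0.4909 -0.0172  0.2207]
scoop_lip 0.97 [0.5061 0.1545 0.2202]
vial1 0.59 [0.4656 0.0637 0.213 ]
vial1 0.52 [0.5149 0.0716 0.214 ]
vial1 0.5 [0.4993 0.0466 0.2055]
[ 0.4894 -0.0182  0.2173] [[ 0.0214 -0.0861 -0.9961]
 [ 0.2471 -0.9649  0.0888]
 [-0.9687 -0.248   0.0006]] [ 0.1897  0.5723 -3.8828] [-1.1178  0.1408  0.0322] 17.3
grip [ 0.3922 -0.269   0.1973]
offset [-44.7113 255.3237  74.5345] dr [ 2.5309  0.6633 -0.0047]
```

View pics/s11.png

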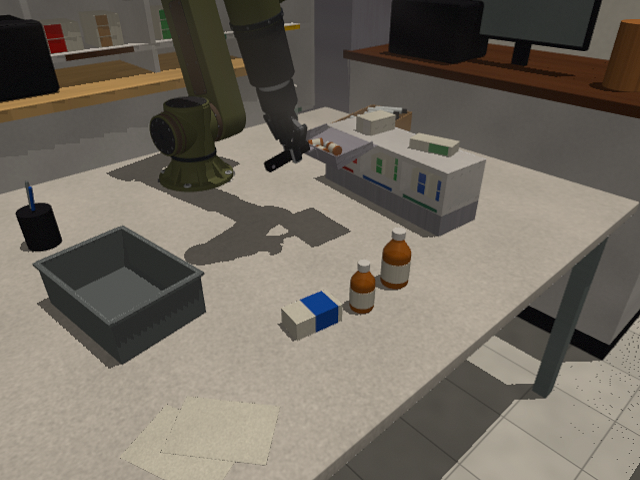

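```bash
python3 -m handwheel '[{"dr":[0.05,0.013,0],"offset":[0,5,2],"jaw":-1},{"dr":[0.15,0.039,0],"offset":[-2,14,4],"jaw":-1},{"dr":[0.27,0.071,0],"offset":[-4,26,8],"jaw":-1},{"dr":[0.39,0.102,0],"offset":[-6,38,11],"jaw":-1},{"dr":[0.51,0.134,0],"offset":[-8,50,15],"jaw":-1},{"dr":[0.63,0.165,0],"offset":[-10,62,18],"jaw":-1},{"dr":[0.75,0.197,0],"offset":[-12,74,22],"jaw":-1},{"dr":[0.87,0.228,0],"offset":[-14,86,25],"jaw":-1}]' 
cat > tgt.py <<'E'
from h import *; from wik import *
import sys
np.set_printoptions(precision=4,suppress=True)
s=r.read_state();R=s['tcp_rot'];p=s['position'];print(p,s['time'],s['joint_positions'])
yaw=float(sys.argv[1]);L=np.array([float(sys.argv[2]),float(sys.argv[3])])
u=np.array([np.cos(np.radians(yaw)),np.sin(np.radians(yaw))])
for a in sys.argv[4:]:
    t,lz=map(float,a.split(','))
    tr=np.radians(t);dx=.167*np.cos(tr)-.042*np.sin(tr);dz=-.167*np.sin(tr)-.042*np.cos(tr)
    g=np.r_[L-u*dx,lz-dz]
    Rt=scoopR(yaw,t)
    print(a,'grip',g,'offset',R.T@(g-p)*1000,'dr',Ro.from_matrix(R.T@Rt).as_rotvec())
E
python3 look.py s12; python3 tgt.py -65 .465 -.425 -- -15,.2 2>/dev/null || python3 tgt.py -65 .465 -.425 -15,.2
```

```text
time: 18.3
position: [0.4563, -0.1025, 0.2085]
tcp_rot: [[0.209, -0.81, -0.547], [0.133, -0.531, 0.837], [-0.969, -0.248, -0.003]]
force: [0.3, -1.2, -4.1]
gripper_width: 0.018
scoop_grip 0.59 [ 0.4584 -0.1016  0.2088]
scoop_lip 0.87 [ 0.6    -0.0025  0.2085]
vial1 0.53 [ 0.5067 -0.0359  0.1992]
vial1 0.48 [ 0.5446 -0.0712  0.2032]
[ 0.4567 -0.1021  0.2092] [[ 0.2093 -0.8067 -0.5527]
 [ 0.1345 -0.5361  0.8334]
 [-0.9686 -0.2488 -0.0037]] [-0.44   -0.1533 -3.4566] [-0.5495  0.9713  0.0106] 18.5
[ 0.4567 -0.1021  0.2092] 18.5 [ 0.1302 -0.4829 -0.4109 -0.1077 -1.4155 -1.1103]
[ 0.4567 -0.1021  0.2092] 18.5 [ 0.1302 -0.4829 -0.4109 -0.1077 -1.4155 -1.1103]
-15,.2 grip [ 0.3922 -0.269   0.1973] offset [ -24.4528  144.3464 -103.3654] dr [ 1.6645  0.4339 -0.0045]
```

View pics/s12.png

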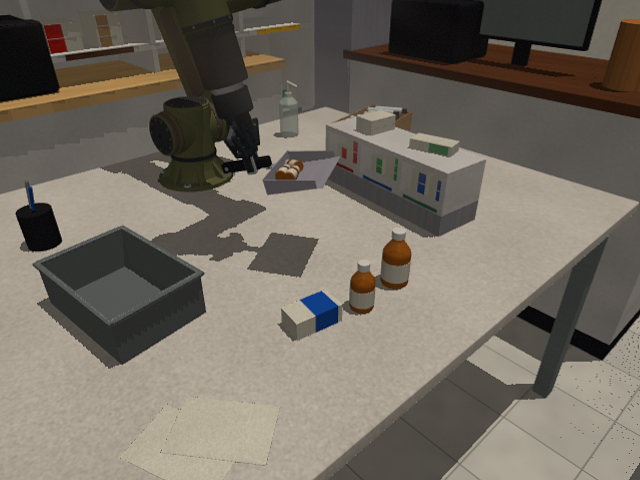

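```bash
python3 -m handwheel '[{"dr":[0.104,0.027,0],"offset":[-1,9,-6],"jaw":-1},{"dr":[0.208,0.054,0],"offset":[-3,18,-13],"jaw":-1},{"dr":[0.312,0.081,0],"offset":[-4,27,-19],"jaw":-1},{"dr":[0.416,0.108,0],"offset":[-6,36,-26],"jaw":-1},{"dr":[0.52,0.135,0],"offset":[-8,45,-32],"jaw":-1},{"dr":[0.624,0.162,0],"offset":[-9,54,-39],"jaw":-1},{"dr":[0.728,0.19,0],"offset":[-11,63,-45],"jaw":-1},{"dr":[0.832,0.217,0],"offset":[-12,72,-52],"jaw":-1}]' 
python3 tgt.py -65 .465 -.425 -15,.2
```

```text
time: 19.5
position: [0.4249, -0.1858, 0.2035]
tcp_rot: [[0.242, -0.931, 0.274], [-0.074, 0.264, 0.962], [-0.967, -0.253, -0.005]]
force: [-0.1, 0.3, -2.7]
gripper_width: 0.0181
[ 0.4249 -0.1858  0.2035] 19.5 [ 0.1006 -0.5917 -0.5642  0.1    -1.3628 -1.9578]
-15,.2 grip [ 0.3922 -0.269   0.1973] offset [  4.1559   9.9372 -88.8693] dr [ 0.8292  0.2148 -0.0038]
```

```bash
python3 -m handwheel '[{"dr":[0.104,0.027,0],"offset":[0,1,-11],"jaw":-1},{"dr":[0.208,0.054,0],"offset":[1,3,-22],"jaw":-1},{"dr":[0.312,0.081,0],"offset":[1,4,-33],"jaw":-1},{"dr":[0.43,0.11,0],"offset":[2,5,-46],"jaw":-1},{"dr":[0.55,0.14,0],"offset":[2,6,-59],"jaw":-1},{"dr":[0.66,0.17,0],"offset":[3,8,-71],"jaw":-1},{"dr":[0.76,0.197,0],"offset":[4,9,-81],"jaw":-1},{"dr":[0.829,0.215,0],"offset":[4,10,-89],"jaw":-1}]' 
python3 look.py s13;python3 - <<'E'
from h import *
c=r.camera('top');save(c,'t13')
E
python3 tgt.py -65 .465 -.425 -15,.15 -8,.13 0,.115 8,.1 16,.085 24,.068 32,.05 40,.042 48,.04
```

```text
time: 20.5
position: [0.3924, -0.269, 0.1972]
tcp_rot: [[0.106, -0.41, 0.906], [-0.232, 0.876, 0.423], [-0.967, -0.255, -0.002]]
force: [-0.7, -0.2, -2.7]
gripper_width: 0.0184
scoop_grip 0.68 [ 0.3917 -0.2708  0.1973]
scoop_lip 0.57 [ 0.4671 -0.4258  0.1977]
vial1 0.77 [ 0.4105 -0.3659  0.1895]
vial1 0.59 [ 0.4585 -0.333   0.1889]
vial1 0.54 [ 0.4205 -0.3376  0.184 ]
[ 0.3924 -0.269   0.1976] [[ 0.1077 -0.4118  0.9049]
 [-0.232   0.8746  0.4257]
 [-0.9667 -0.2558 -0.0013]] [ 0.1428  0.2352 -2.7866] [1.0896 0.5278 0.0418] 20.7
[ 0.3924 -0.2691  0.1978] 20.75 [-0.0054 -0.5099 -0.5721  0.2372 -1.4008 -2.7243]
-15,.15 grip [ 0.3922 -0.269   0.1473] offset [48.7767 13.0937 -0.0491] dr [ 0.0033 -0.0002 -0.0028]
-8,.13 grip [ 0.3926 -0.2698  0.1483] offset [48.0528 11.9088 -0.0532] dr [ 0.0033 -0.0004  0.1194]
0,.115 grip [ 0.3944 -0.2736  0.157 ] offset [40.7716  5.614  -0.0756] dr [ 0.0032 -0.0007  0.259 ]
8,.1 grip [ 0.3976 -0.2804  0.1648] offset [35.113  -3.6135 -0.1072] dr [ 0.0032 -0.0009  0.3986]
16,.085 grip [ 0.402  -0.29    0.1714] offset [ 31.4696 -15.5193  -0.1471] dr [ 0.0031 -0.0011  0.5383]
24,.068 grip [ 0.4077 -0.3022  0.1743] offset [ 32.1277 -29.2846  -0.1921] dr [ 0.0031 -0.0013  0.6779]
32,.05 grip [ 0.4146 -0.3168  0.1741] offset [ 36.4277 -44.8129  -0.2421] dr [ 0.003  -0.0016  0.8175]
40,.042 grip [ 0.4223 -0.3335  0.1815] offset [ 33.9914 -64.5295  -0.3073] dr [ 0.0029 -0.0018  0.9571]
48,.04 grip [ 0.431  -0.352   0.1922] offset [ 28.8835 -86.9863  -0.3822] dr [ 0.0028 -0.002   1.0968]
```

View pics/s13.png

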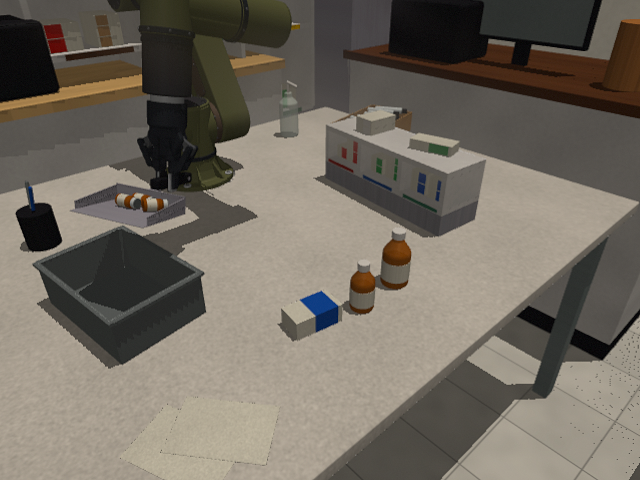

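View pics/t13.png

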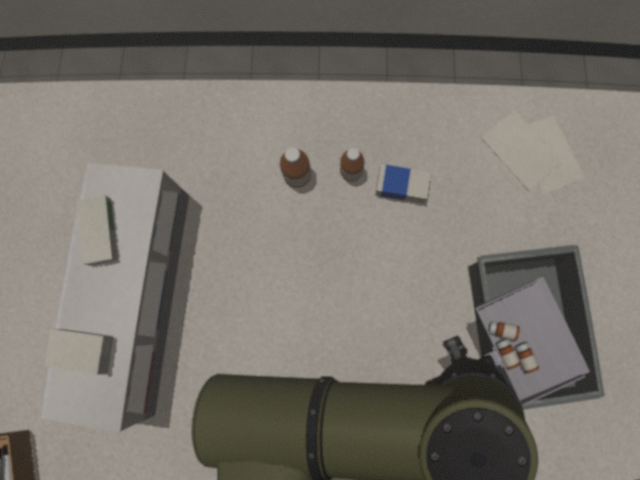

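```bash
python3 tgt.py -65 .467 -.433 -15,.14 -10,.135
```

```text
[ 0.3924 -0.2691  0.1978] 20.75 [-0.0054 -0.5099 -0.5721  0.2372 -1.4008 -2.7243]
-15,.14 grip [ 0.3942 -0.277   0.1373] offset [60.517   7.8345 -1.632 ] dr [ 0.0033 -0.0002 -0.0028]
-10,.135 grip [ 0.3944 -0.2773  0.1474] offset [50.9431  4.8593 -1.644 ] dr [ 0.0033 -0.0004  0.0845]
```

```bash
python3 -m handwheel '[{"dr":[0,0,0.005],"offset":[5,0,0],"jaw":-1},{"dr":[0,0,0.01],"offset":[14,1,0],"jaw":-1},{"dr":[0,0,0.02],"offset":[24,2,0],"jaw":-1},{"dr":[0,0,0.035],"offset":[34,3,-1],"jaw":-1},{"dr":[0,0,0.05],"offset":[42,4,-1],"jaw":-1},{"dr":[0,0,0.065],"offset":[47,5,-2],"jaw":-1},{"dr":[0,0,0.08],"offset":[50,5,-2],"jaw":-1},{"dr":[0,0,0.085],"offset":[51,5,-2],"jaw":-1}]' 
python3 look.py s14
python3 tgt.py -65 .467 -.433 -10,.135 -2,.12 6,.107 14,.093 22,.08 31,.067 40,.053 48,.045 56,.04
```

```text
time: 21.75
position: [0.3939, -0.2781, 0.1476]
tcp_rot: [[0.073, -0.417, 0.906], [-0.158, 0.892, 0.423], [-0.985, -0.174, -0.001]]
force: [0.0, 0.2, -3.2]
gripper_width: 0.0187
scoop_grip 0.74 [ 0.396  -0.2802  0.1449]
scoop_lip 0.98 [ 0.4676 -0.4342  0.1369]
vial1 0.87 [ 0.4142 -0.3716  0.1341]
vial1 0.68 [ 0.4585 -0.3416  0.1332]
vial1 0.49 [ 0.4222 -0.3508  0.1291]
[ 0.3939 -0.2779  0.1478] [[ 0.0731 -0.4169  0.906 ]
 [-0.1582  0.8921  0.4233]
 [-0.9847 -0.1743 -0.0008]] [ 0.0871  0.2843 -3.5814] [ 0.8503  0.3527 -0.0119] 21.95
[ 0.3939 -0.2779  0.1478] 21.95 [-0.0843 -0.4184 -0.5622  0.1562 -1.3425 -2.6492]
-10,.135 grip [ 0.3944 -0.2773  0.1474] offset [0.35   0.359  0.7565] dr [ 0.0008 -0.0006  0.0007]
-2,.12 grip [ 0.3958 -0.2804  0.1561] offset [-7.7079 -4.5121  0.7472] dr [ 0.0008 -0.0007  0.1403]
6,.107 grip [ 0.3987 -0.2865  0.1662] offset [-16.4712 -12.8359   0.7345] dr [ 0.0007 -0.0008  0.2799]
14,.093 grip [ 0.4028 -0.2954  0.1742] offset [-22.5661 -23.8836   0.7214] dr [ 0.0007 -0.0008  0.4195]
22,.08 grip [ 0.4082 -0.3069  0.1815] offset [-27.5751 -37.7412   0.7065] dr [ 0.0006 -0.0009  0.5592]
31,.067 grip [ 0.4156 -0.3229  0.189 ] offset [-31.9055 -56.3721   0.6882] dr [ 0.0006 -0.0009  0.7162]
40,.053 grip [ 0.4243 -0.3415  0.1925] offset [-31.7713 -77.2512   0.6708] dr [ 0.0005 -0.001   0.8733]
48,.045 grip [ 0.433  -0.36    0.1972] offset [-32.8333 -98.1559   0.6527] dr [ 0.0004 -0.001   1.0129]
56,.04 grip [ 0.4422 -0.3799  0.2019] offset [ -33.6589 -120.6106    0.6334] dr [ 0.0004 -0.0011  1.1526]
```

View pics/s14.png

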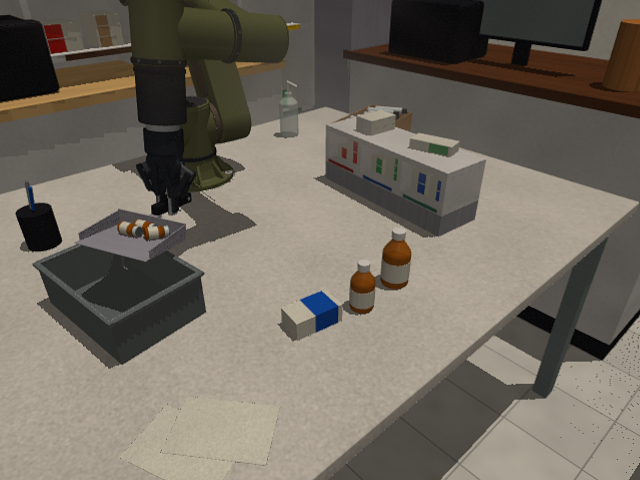

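```bash
python3 -m handwheel '[{"dr":[0,0,0.14],"offset":[-8,-5,0],"jaw":-1},{"dr":[0,0,0.28],"offset":[-16,-13,0],"jaw":-1},{"dr":[0,0,0.42],"offset":[-22,-24,0],"jaw":-1},{"dr":[0,0,0.56],"offset":[-27,-38,0],"jaw":-1},{"dr":[0,0,0.715],"offset":[-31,-56,0],"jaw":-1},{"dr":[0,0,0.873],"offset":[-32,-77,0],"jaw":-1},{"dr":[0,0,1.013],"offset":[-33,-98,0],"jaw":-1},{"dr":[0,0,1.013],"offset":[-33,-98,0],"jaw":-1}]' 
python3 look.py s15;python3 - <<'E'
from h import *
c=r.camera('top');save(c,'t15')
print(r.read_state()['joint_positions'])
E
```

```text
time: 22.95
position: [0.4326, -0.3619, 0.1897]
tcp_rot: [[-0.319, -0.273, 0.907], [0.679, 0.601, 0.42], [-0.661, 0.751, -0.006]]
force: [0.5, 0.5, -3.5]
gripper_width: 0.018
scoop_grip 0.69 [ 0.4327 -0.3618  0.1846]
scoop_lip 0.74 [ 0.4665 -0.4311  0.0341]
vial1 0.49 [ 0.5344 -0.487   0.0267]
[ 0.4324 -0.36    0.1991] [[-0.3136 -0.2849  0.9058]
 [ 0.6704  0.6091  0.4237]
 [-0.6724  0.7402 -0.    ]] [ 0.4276  0.868  -1.4319] [-2.3153 -1.0229 -0.066 ] 23.15
[-0.60797245  0.56631551  0.61590517 -0.52541436 -2.30852876 -2.31375619]
```

View pics/s15.png

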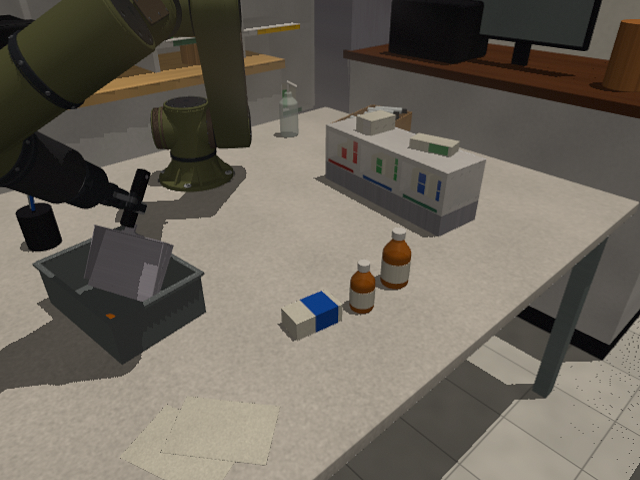

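View pics/t15.png

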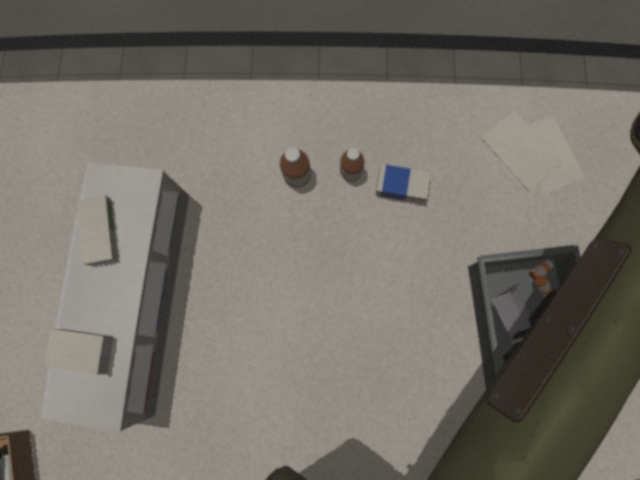

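```bash
python3 - <<'E'
from h import *
np.set_printoptions(precision=4,suppress=True)
s=r.read_state();c=r.camera('wrist');save(c,'w15')
R=s['tcp_rot'];print('up',R.T@[0,0,1])
for m in r.masks_of(c,'vial1'): ys,xs=np.nonzero(m['region']);print(m['score'],xs.mean(),ys.mean(),len(xs))
E
python3 tgt.py -65 .467 -.433 48,.15 0,.2 0,.22
```

```text
up [-0.6727  0.7399  0.0006]
[ 0.4323 -0.3595  0.1997] 23.3 [-0.608   0.5662  0.6156 -0.526  -2.3088 -2.3138]
48,.15 grip [ 0.433  -0.36    0.3022] offset [-69.4432  75.3881   0.4916] dr [ 0.0018 -0.0007  0.0042]
0,.2 grip [ 0.3964 -0.2816  0.242 ] offset [35.0459 88.9419  0.5837] dr [ 0.0019  0.0001 -0.8336]
0,.22 grip [ 0.3964 -0.2816  0.262 ] offset [ 21.6008 103.7483   0.6011] dr [ 0.0019  0.0001 -0.8336]
```

View pics/w15.png

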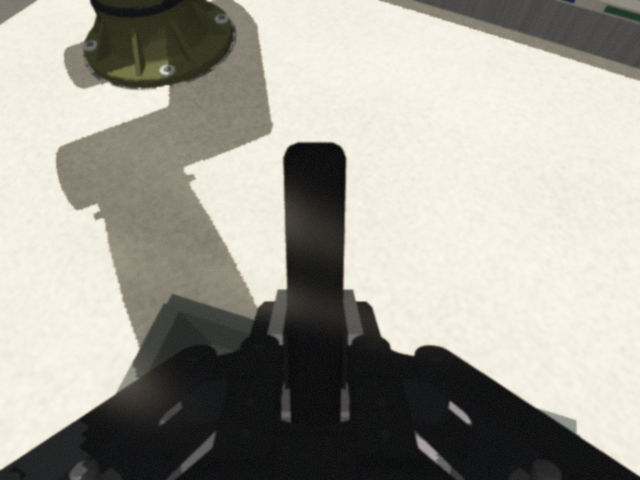

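```bash
python3 -m handwheel '[{"dr":[0,0,0],"offset":[-4,5,0],"jaw":-1},{"dr":[0,0,0],"offset":[-15,17,0],"jaw":-1},{"dr":[0,0,0],"offset":[-29,32,0],"jaw":-1},{"dr":[0,0,0],"offset":[-43,47,0],"jaw":-1},{"dr":[0,0,0],"offset":[-57,62,0],"jaw":-1},{"dr":[0,0,0],"offset":[-67,73,0],"jaw":-1},{"dr":[0,0,-0.1],"offset":[-69,80,0],"jaw":-1},{"dr":[0,0,-0.2],"offset":[-66,90,0],"jaw":-1}]' 
python3 look.py s16;python3 - <<'E'
from h import *
c=r.camera('top');save(c,'t16')
i=r.camera('scene')['img'][:,:,::-1]
cv2.imwrite('pics/s16d.png',cv2.resize(i[190:370,20:230],(700,600),interpolation=cv2.INTER_CUBIC))
E
```

```text
time: 24.3
position: [0.4277, -0.3505, 0.3085]
tcp_rot: [[-0.251, -0.34, 0.906], [0.537, 0.73, 0.423], [-0.805, 0.593, -0.001]]
force: [1.1, 0.2, -2.0]
gripper_width: 0.0185
scoop_grip 0.76 [ 0.427  -0.3502  0.3076]
scoop_lip 0.66 [ 0.4759 -0.451   0.1746]
[ 0.4275 -0.3495  0.3095] [[-0.2521 -0.3404  0.9058]
 [ 0.5395  0.7277  0.4236]
 [-0.8034  0.5955  0.0002]] [ 1.2009 -0.936  -2.0073] [-1.8524 -0.9483 -0.0389] 24.5
```

View pics/s16.png

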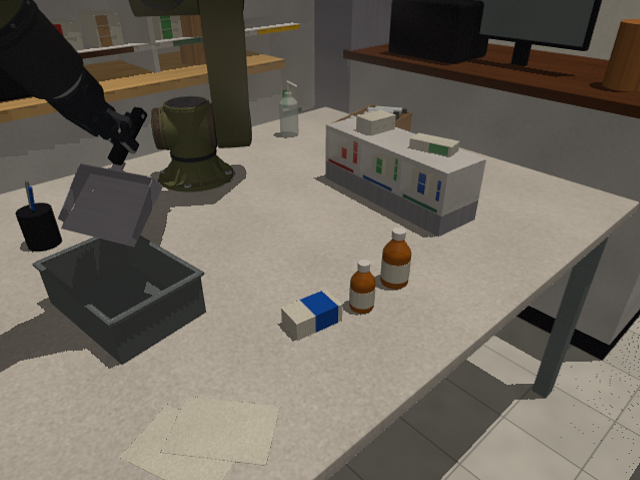

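View pics/t16.png

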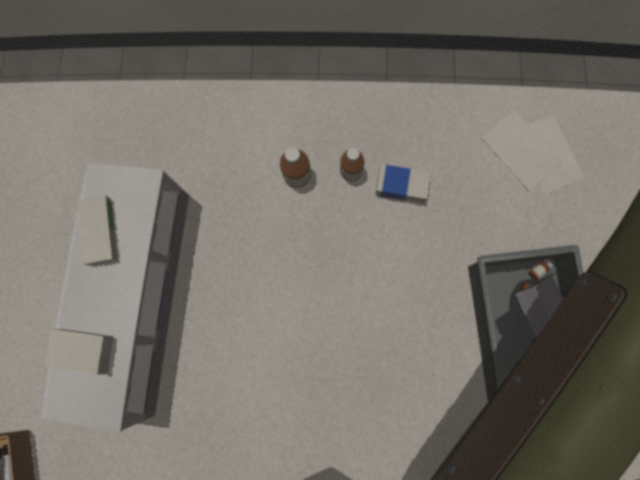

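```bash
python3 - <<'E'
from h import *; from wik import *
np.set_printoptions(precision=4,suppress=True)
s=r.read_state();R=s['tcp_rot'];p=s['position']
print(R.T@(np.array([.45,-.06,.25])-p)*1000,Ro.from_matrix(R.T@scoopR(0,0)).as_rotvec())
E
```

```text
[197.3444 168.8435 142.8951] [-1.0937  0.3618 -0.5704]
```

```bash
python3 -m handwheel '[{"dr":[-0.137,0.045,-0.071],"offset":[20,18,15],"jaw":-1},{"dr":[-0.273,0.09,-0.143],"offset":[46,40,33],"jaw":-1},{"dr":[-0.41,0.136,-0.214],"offset":[72,62,52],"jaw":-1},{"dr":[-0.547,0.181,-0.285],"offset":[98,84,71],"jaw":-1},{"dr":[-0.684,0.226,-0.357],"offset":[124,106,90],"jaw":-1},{"dr":[-0.82,0.271,-0.428],"offset":[150,128,109],"jaw":-1},{"dr":[-0.957,0.317,-0.499],"offset":[176,150,127],"jaw":-1},{"dr":[-1.094,0.362,-0.57],"offset":[197,169,143],"jaw":-1}]' 
python3 look.py s17;python3 - <<'E'
from h import *; from wik import *
np.set_printoptions(precision=4,suppress=True)
c=r.camera('top');save(c,'t17')
cv2.imwrite('pics/t17t.png',cv2.resize(c['img'][230:430,460:620,::-1],(480,600),interpolation=cv2.INTER_CUBIC))
for d in r.spot_point(c,'vial1'): print('v',round(d['score'],2),np.array(d['position']))
s=r.read_state();R=s['tcp_rot'];p=s['position']
print(p,R.T@(np.array([.45,-.06,.0435])-p)*1000,Ro.from_matrix(R.T@scoopR(0,0)).as_rotvec())
E
```

```text
time: 25.6
position: [0.4496, -0.0588, 0.2491]
tcp_rot: [[-0.001, -1.0, -0.004], [-0.003, -0.004, 1.0], [-1.0, 0.001, -0.003]]
force: [0.5, -0.3, -2.1]
gripper_width: 0.0185
scoop_grip 0.93 [ 0.452  -0.0582  0.2463]
scoop_lip 0.94 [ 0.6182 -0.0569  0.2078]
[ 0.4495 -0.0595  0.2497] [[-0.002  -1.     -0.0011]
 [-0.0017 -0.0011  1.    ]
 [-1.      0.002  -0.0017]] [-1.314  -0.2993 -1.7638] [0.0107 0.1238 0.0323] 25.8
v 0.78 [ 0.5797 -0.4631  0.0191]
v 0.73 [ 0.5314 -0.4442  0.0183]
v 0.68 [ 0.4746 -0.503   0.0168]
[ 0.45   -0.0607  0.2501] [206.6377  -0.2356   1.0651] [-0.0016 -0.0019 -0.0012]
```

View pics/t17.png

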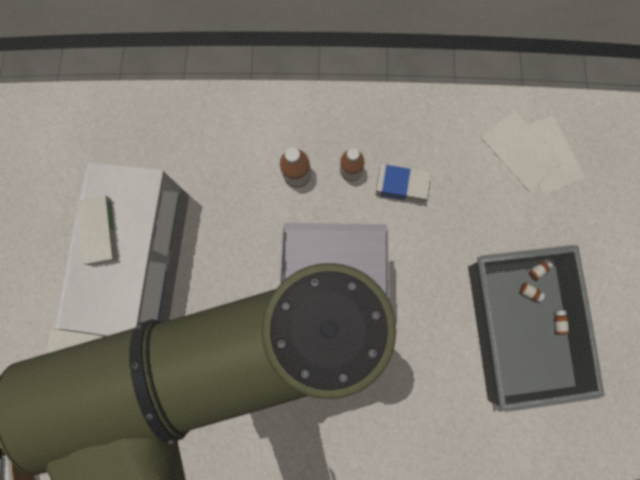

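View pics/t17t.png

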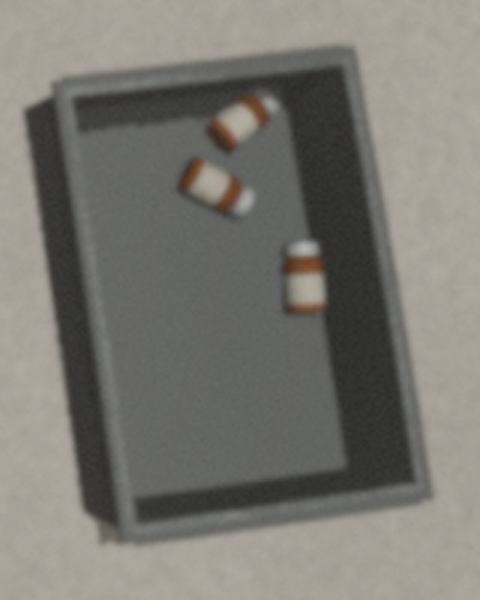

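View pics/s17.png

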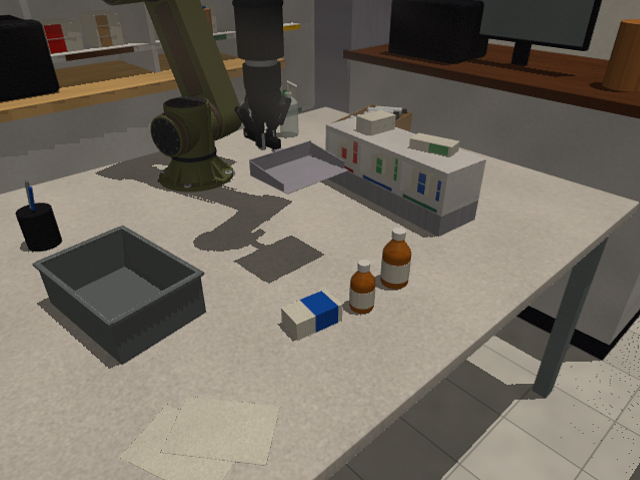

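All three vials are in the tub, at (541,270), (532,293) and (562,323), and the pan is empty. I'll now lower the scoop to the counter.

```bash
python3 -m handwheel '[{"dr":[0,0,0],"offset":[15,0,0],"jaw":-1},{"dr":[0,0,0],"offset":[50,0,0],"jaw":-1},{"dr":[0,0,0],"offset":[90,0,0],"jaw":-1},{"dr":[0,0,0],"offset":[130,0,0],"jaw":-1},{"dr":[0,0,0],"offset":[160,0,0],"jaw":-1},{"dr":[0,0,0],"offset":[180,0,0],"jaw":-1},{"dr":[0,0,0],"offset":[190,0,0],"jaw":-1},{"dr":[0,0,0],"offset":[195,0,0],"jaw":-1}]' 
python3 -m handwheel '[{"dr":[0,0,0],"offset":[3,0,0],"jaw":-1},{"dr":[0,0,0],"offset":[6,0,0],"jaw":-1},{"dr":[0,0,0],"offset":[8,0,0],"jaw":-1},{"dr":[0,0,0],"offset":[10,0,0],"jaw":-1},{"dr":[0,0,0],"offset":[11,0,0],"jaw":-1},{"dr":[0,0,0],"offset":[12,0,0],"jaw":-1},{"dr":[0,0,0],"offset":[12,0,0],"jaw":-1},{"dr":[0,0,0],"offset":[12,0,0],"jaw":-1}]' 
python3 look.py s18
```

```text
time: 26.9
position: [0.45, -0.0611, 0.0548]
tcp_rot: [[0.0, -1.0, 0.001], [-0.002, 0.001, 1.0], [-1.0, -0.0, -0.002]]
force: [0.7, 0.2, -2.4]
gripper_width: 0.0183
time: 27.9
position: [0.4503, -0.0606, 0.0435]
tcp_rot: [[0.001, -1.0, -0.001], [-0.002, -0.001, 1.0], [-1.0, -0.001, -0.002]]
force: [0.5, 0.1, -2.3]
gripper_width: 0.0181
scoop_grip 0.89 [ 0.4504 -0.0617  0.0446]
scoop_lip 0.63 [ 0.6185 -0.0581 -0.0016]
vial1 0.36 [0.4951 0.2658 0.0046]
[ 0.4502 -0.0606  0.0435] [[ 0.0011 -1.     -0.0006]
 [-0.0022 -0.0006  1.    ]
 [-1.     -0.0011 -0.0022]] [-0.287   0.0026 -1.8553] [0.0005 0.2379 0.0167] 28.1
```

View pics/s18c.png

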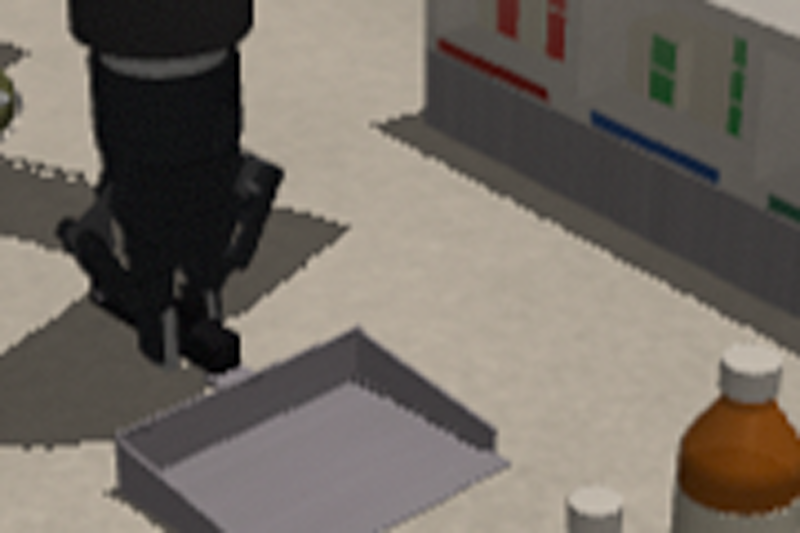

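```bash
python3 -m handwheel '[{"dr":[0,0,0],"offset":[0.5,0,0],"jaw":-1},{"dr":[0,0,0],"offset":[0.8,0,0],"jaw":-1},{"dr":[0,0,0],"offset":[1,0,0],"jaw":-1},{"dr":[0,0,0],"offset":[1.2,0,0],"jaw":-1},{"dr":[0,0,0],"offset":[1.2,0,0],"jaw":-1},{"dr":[0,0,0],"offset":[1.2,0,0],"jaw":-1},{"dr":[0,0,0],"offset":[1.2,0,0],"jaw":-1},{"dr":[0,0,0],"offset":[1.2,0,0],"jaw":-1}]' 
python3 -c "
from h import *
for i in range(3): s=r.read_state();print(s['position'],s['force'],s['moment'],s['time'])"
```

```text
time: 29.1
position: [0.4504, -0.0607, 0.0428]
tcp_rot: [[0.001, -1.0, -0.001], [-0.003, -0.001, 1.0], [-1.0, -0.001, -0.003]]
force: [-4.0, -0.7, 5.0]
gripper_width: 0.0183
[ 0.45035655 -0.06074658  0.04282523] [-3.96034369 -0.69733325  4.95743621] [0.09200363 1.2984538  0.01739884] 29.1
[ 0.45035655 -0.06074658  0.04282523] [-3.96034369 -0.69733325  4.95743621] [0.09200363 1.2984538  0.01739884] 29.1
[ 0.45035655 -0.06074658  0.04282523] [-3.96034369 -0.69733325  4.95743621] [0.09200363 1.2984538  0.01739884] 29.1
```

```bash
python3 -m handwheel '[{"dr":[0,0,0],"offset":[-0.7,0,0],"jaw":-1},{"dr":[0,0,0],"offset":[-0.7,0,0],"jaw":-0.5},{"dr":[0,0,0],"offset":[-0.7,0,0],"jaw":-0.4},{"dr":[0,0,0],"offset":[-0.7,0,0],"jaw":-0.2},{"dr":[0,0,0],"offset":[-0.7,0,0],"jaw":0},{"dr":[0,0,0],"offset":[-0.7,0,0],"jaw":0.2},{"dr":[0,0,0],"offset":[-0.7,0,0],"jaw":0.4},{"dr":[0,0,0],"offset":[-0.7,0,0],"jaw":0.4}]' 
python3 look.py s19; python3 -c "
from h import *
save(r.camera('wrist'),'w19')"
```

```text
time: 30.1
position: [0.4502, -0.0606, 0.0429]
tcp_rot: [[0.001, -1.0, -0.001], [-0.002, -0.001, 1.0], [-1.0, -0.001, -0.002]]
force: [1.0, -0.5, 0.6]
gripper_width: 0.0601
scoop_grip 0.62 [ 0.454  -0.0636  0.0439]
scoop_lip 0.71 [ 0.62   -0.0605  0.0009]
vial1 0.55 [ 0.7399 -0.1878 -0.0042]
vial1 0.46 [ 0.7652  0.025  -0.0007]
[ 0.4502 -0.0606  0.043 ] [[ 0.001  -1.     -0.0006]
 [-0.0022 -0.0006  1.    ]
 [-1.     -0.001  -0.0022]] [-0.2392 -0.235   0.1181] [ 0.0708  0.0185 -0.0458] 30.3
```

View pics/w19.png

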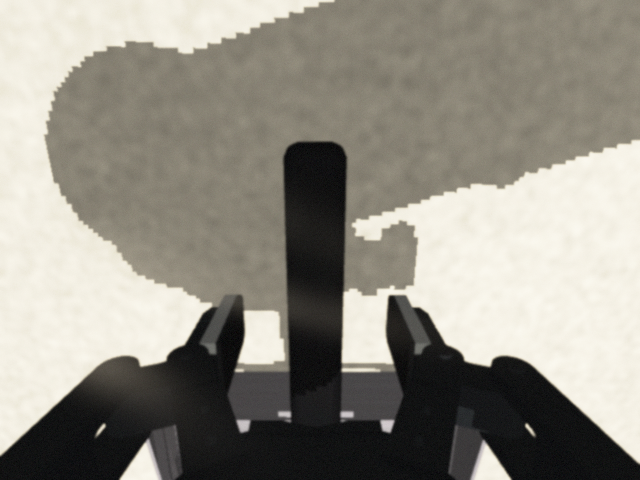

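The fingers are clear on both sides of the handle, so I'll rise and back away.

```bash
python3 -m handwheel '[{"dr":[0,0,0],"offset":[-10,0,0],"jaw":0.4},{"dr":[0,0,0],"offset":[-30,0,0],"jaw":0.4},{"dr":[0,0,0],"offset":[-60,0,0],"jaw":0.4},{"dr":[0,0,0],"offset":[-95,0,0],"jaw":0.4},{"dr":[0,0,0],"offset":[-130,0,0],"jaw":0.4},{"dr":[0,0,0],"offset":[-165,20,0],"jaw":0.4},{"dr":[0,0,0],"offset":[-195,40,0],"jaw":0.4},{"dr":[0,0,0],"offset":[-210,50,0],"jaw":0.4}]' 
python3 -m handwheel '[{"dr":[0,0,0],"offset":[0,0,0],"jaw":0.4},{"dr":[0,0,0],"offset":[0,0,0],"jaw":0.4},{"dr":[0,0,0],"offset":[0,0,0],"jaw":0.4},{"dr":[0,0,0],"offset":[0,0,0],"jaw":0.4},{"dr":[0,0,0],"offset":[0,0,0],"jaw":0.4},{"dr":[0,0,0],"offset":[0,0,0],"jaw":0.4},{"dr":[0,0,0],"offset":[0,0,0],"jaw":0.4},{"dr":[0,0,0],"offset":[0,0,0],"jaw":0.4}]' 
python3 look.py s20; python3 -c "
from h import *
c=r.camera('top');save(c,'t20')
for l in ['vial1','syrup1','carton','scoop']:
  for d in r.spot_point(c,l)[:3]: print(l,round(d['score'],2),np.array(d['position']).round(4))"
```

```text
time: 31.35
position: [0.3998, -0.0603, 0.2555]
tcp_rot: [[0.005, -1.0, -0.001], [-0.001, -0.001, 1.0], [-1.0, -0.005, -0.001]]
force: [0.3, 0.1, -0.0]
gripper_width: 0.06
time: 32.35
position: [0.4, -0.0602, 0.2529]
tcp_rot: [[0.001, -1.0, -0.001], [-0.002, -0.001, 1.0], [-1.0, -0.001, -0.002]]
force: [-0.3, -0.4, -0.7]
gripper_width: 0.0598
scoop_grip 0.6 [ 0.4514 -0.0614  0.0445]
scoop_lip 0.73 [ 0.6204 -0.0599  0.0031]
[ 0.4    -0.0602  0.2529] [[ 0.001  -1.     -0.0007]
 [-0.0022 -0.0007  1.    ]
 [-1.     -0.001  -0.0022]] [0.5454 0.7216 0.447 ] [ 0.0117  0.0341 -0.0209] 32.55
vial1 0.75 [ 0.5805 -0.4607  0.019 ]
vial1 0.74 [ 0.5328 -0.446   0.0209]
vial1 0.55 [ 0.4758 -0.5008  0.019 ]
syrup1 0.9 [ 0.7717 -0.0911 -0.0038]
syrup1 0.71 [ 0.7594  0.021  -0.0008]
carton 0.3 [ 0.7621  0.0208 -0.0045]
```

View pics/s20.png

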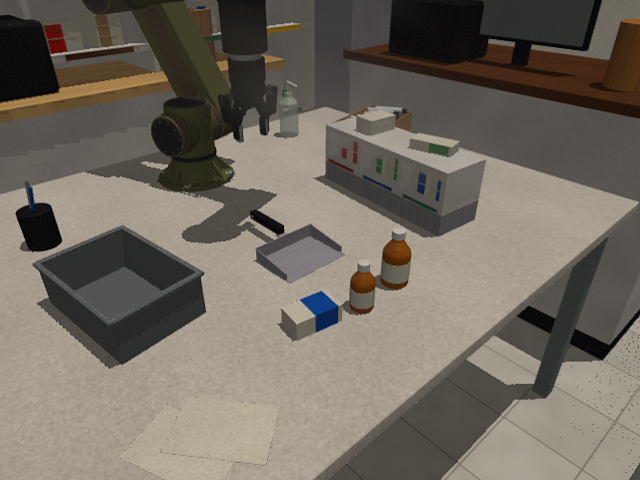

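View pics/t20.png

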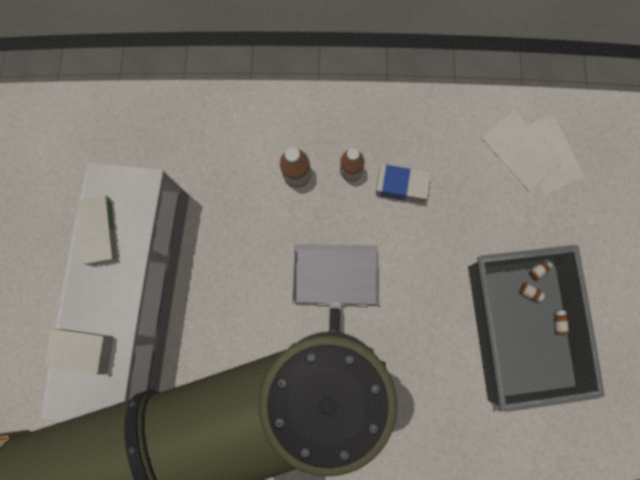

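The scoop lies flat and free on the counter, with the pan at (335,275) in the top view. The vials are in the tub, the bottles and carton look unmoved, and the gripper is clear.

```bash
python3 -c "
from workcell import r
print(r.job_done())"
```

```text
the job is handed in; nothing more can be done
None
```

The job is done and handed in at about 33 s of the 72 s allowed. I gripped the scoop by its handle and pushed it along the counter under all three vials until the lip met the plinth (about 13 N). I then tilted it back, lifted them clear together and tipped them out with the lip inside the tub. The lip went below the rim, down to about 4 cm above the counter. I then laid the scoop flat, let go and moved the arm clear.

**Last checks:**
- **Vials:** the top camera shows all three at rest in the tub. In the pictures taken, the gripper stayed behind the pan's back wall, away from the vials.
- **Scoop:** it lies flat, with the lip about 0–3 mm above the counter by the detector and 4 mm accuracy. The gripper is clear above it, and the force reading is near zero.
- **Bottles and carton:** they look unmoved in both pictures, and the bottles were also located within a few mm of where they started.
- **Checks that failed:** in the last top picture the detector missed the scoop and put a low-score "carton" (0.3) on a bottle. For those two I relied on the pictures, plus the scene camera's handle and lip points for the scoop. After the tip, while I lowered and released the scoop, it also gave a few stray "vial" hits on the plinth, carton and bottle, which the pictures did not bear out.

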